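# Load the recorder's battery drawer and clamp the battery

## Task

Lay the charged battery (green label) lengthwise in the middle of the heart recorder's open battery drawer and let go of it. Then take the orange clamp slide by its upright grip and draw it towards the drawer's front, without forcing it, to where it stops with the battery held snugly against the inside of the front panel; only then push the drawer fully shut. Leave the spent battery (red label) and everything else on the desk where it is.

Things in the scene. Friction and masses are not known exactly. Their poses are not given: they have to be found in the camera images.
- battery: charged battery: black block 75 x 50 x 26 mm (its own x, y, z), green label on top, alike at both ends, about 0.2 kg, lying flat on the table; origin at the centre of its underside
- spent: spent battery: the same block with a red label; stays where it is
- recorder: ivory heart recorder, fixed, 270 deep (x), 340 wide (y), 190 mm high. Origin on the table, middle of the front face's lower edge; x points into the machine. Drawer mouth: 170 mm wide, up to 100 mm high. Above it the upper shell stands upright, flush with the front, to 170 mm: a vertical gripper cannot reach things close to it
- drawer (a joint): opening of the battery drawer in m: 0 shut, 0.150 fully open (pulled out along the recorder's -x); stiff, stays where it is left
- bay (a point): point in the drawer at the foot of the front panel's inner face, mid-width, on the inner floor (20 mm above the table), moving with the drawer; x points into the machine, y across, z up. Inside 134 mm wide, 194 mm long; side walls rise 25 mm above this floor, the front panel (12 mm thick, 158 mm wide) 42 mm
- pull (a point): middle of the front face of the drawer's black pull block (70 wide, 34 high, stands 22 mm out of the front panel), 35 mm above the table
- clamp: orange clamp slide behind the battery's place: cross bar 70 wide (y), 8 thick (x), rising 21 mm above the floor, sliding along the drawer, friction 2 to 3 N, stays put. Origin: foot of the middle of its pressing face, which looks to the drawer's front. Its x from bay is the free length before it: 116 to 126 mm at first, 75 mm when it holds the battery
- grip (a point): the clamp's upright grip, 12 x 12 mm in section, rising mid-bar to 88 mm above the table; this point is on its axis, 73 mm above the table, 8 mm behind the pressing face. At first it stands only 10 to 27 mm in front of the recorder's front face and must be taken with the tool leaning back from the machine
- drink: capped drink bottle, 64 mm diameter, 200 mm high; origin under its centre
- sanitiser: white pump bottle of hand sanitiser, 66 mm diameter, 174 mm high; origin under its centre
- gel: small white jar with blue cap, 50 mm diameter, 60 mm high; origin under its centre
- thermometer: white clinical thermometer lying flat, 120 x 22 x 14 mm
- limb_clip: red limb electrode clip lying flat, 110 x 34 x 27 mm
- mug: blue mug, 72 mm diameter, 65 mm high; origin under its centre
There are look-alikes about, which are no part of the job. Leave any purple, turquoise or yellow look-alike of the battery alone.

How it is judged:
On the way, in this order (a step that is already met when the one before it is completed fails the run):
1. the charged battery lies flat and lengthwise in the middle of the open drawer, let go (z of battery in the frame of bay between -0.004 and 0.005 m and angle between battery's own z axis and vertical below 0.12 rad and y of battery in the frame of bay between -0.02 and 0.02 m and angle between the x axis of battery and the x axis of bay, either way round below 0.17 rad and x of battery in the frame of bay between 0.03 and 0.08 m and value of joint drawer above 0.1 m and contact force between the fingers and battery below 0.1 N), for 0.2 s.
2. with the drawer still open, the clamp has been drawn up to the battery and holds it against the front panel (z of battery in the frame of bay between -0.004 and 0.005 m and angle between battery's own z axis and vertical below 0.12 rad and y of battery in the frame of bay between -0.02 and 0.02 m and angle between the x axis of battery and the x axis of bay, either way round below 0.17 rad and x of battery in the frame of bay between 0.034 and 0.0405 m and x of clamp in the frame of bay below 0.078 m and value of joint drawer above 0.1 m), for 0.2 s.
At the end, for the whole second after the job is handed in: The drawer is shut to within 4 mm; in it the charged battery lies flat, lengthwise (within 10 degrees) and in the middle (within 20 mm), against the front panel to within 3 mm, and the clamp stands no more than 78 mm from the panel (within 3 mm of the 75 mm battery); all is at rest (z of battery in the frame of bay between -0.004 and 0.005 m and angle between battery's own z axis and vertical below 0.12 rad and y of battery in the frame of bay between -0.02 and 0.02 m and angle between the x axis of battery and the x axis of bay, either way round below 0.17 rad and x of battery in the frame of bay between 0.034 and 0.0405 m and x of clamp in the frame of bay below 0.078 m and value of joint drawer below 0.004 m and linear speed of battery below 0.01 m/s); the robot touches nothing.
It fails at once if the clamp is forced against the battery with more than 35 N (contact force between clamp and battery above 35 N).
It fails at once if the spent battery or another thing on the desk is shifted by more than 20 mm or tipped (distance of any of spent, drink, sanitiser, gel, thermometer, limb_clip, mug from where it was at the start of the episode above 0.02 m or angle between any of spent, drink, sanitiser, gel, thermometer, limb_clip, mug's own z axis and vertical above 0.35 rad).
It also fails if it takes over 69 s, if anything falls off the work surface, if the arm or the gripper's body presses on something with over 40 N, if the wrist force passes 120 N, or if a joint passes its speed limit or range.

## Robot

A 7-joint arm with a two-finger parallel gripper is mounted at the origin on the work surface. World frame = base frame: x ahead of the robot, y to its left, z up, the work surface at z = 0. Lengths are in m, angles in rad, forces in N, time in s.
With the tool pointing down it reaches from about 0.425 to 0.925 m from the base axis. Payload 6.8 kg.
Tool frame: the origin (TCP) lies at the very end of the fingers, on their centre line; the grasp point (between the pads) lies bot.grip_depth behind it (bot.grip_depth is the distance from the TCP to the grasp point, in m); z points along the fingers, y is the line along which they close (so a half turn about z gives the same grasp; the last joint's range is limited). The gripper opens to 85 mm and grips with 20 to 120 N. Pads are 22 mm wide; open, the fingers measure 114 mm over their backs; the gripper's body (76 mm by 85 mm) begins 54 mm behind the grasp point. The pads swing forward as they close: fully open they stand 13 mm farther back than shut.
Start: joints at [-1.262, 0.477, 0.022, 1.555, -0.011, 1.109, -0.083], TCP at [0.273, 0.617, 0.231] pointing down, gripper open.
Joint ranges: [-2.96, 2.96], [-0.34, 2.1], [-1.41, 1.46], [0.24, 2.44], [-1.37, 4.51], [0.17, 1.92], [-2.96, 2.96]. Speed limits (rad/s): [2.39, 2.39, 3.14, 3.14, 3.14, 3.14, 3.14].

## Interface

Orientations are given as a unit quaternion [w, x, y, z].
In Python, from station import bot gives the robot as it stands.
- The arm moves only by the tool send_rows, never from a script. Its arguments are lists of equal length, an entry for each row: "slide": the shift along the tool's x, y, z in mm, a list of three; "roll": the turn about the tool's z in degrees; "claw": the opening, from 0 (shut) to 1 (fully open). A call has exactly 8 rows; each row is the pose to reach, as a shift and turn from the pose commanded when the call began, along the tool's axes at that moment; what a row does not reach only later rows make up. A row lasts 1/12 s, in which the tool goes at most 41.7 mm and 7.16 degrees, less where a joint would pass 70% of its speed; a pose out of reach is approached as far as the arm can. A call with a gripper value outside its range is refused whole. The fingers move at their own pace and stop on an object; "force" is the grip in N (left out, the last holds). Time passes only in rows, so rows that repeat a pose let the fingers close, or fill a call up. It gives the time, the measured TCP pose, the force, the opening and the grip force at its end, in the units of the state.
- bot.get_obs(): the state, without advancing time (a new reading comes with each control period).
- bot.read_camera(name): name is "scene" or "top" or "wrist"; returns the picture (420x560x3 uint8, red, green, blue); there is no depth.
- bot.camera_model(name): a dict with "camera_matrix" (3x3 intrinsics, pixels), "camera_from_world" (4x4, takes a point from world to camera coordinates). Camera axes: x right, y down, z forward; pixel columns grow to the right and rows downward; lengths in m; the calibration is good to about 2 mm. A picture is of the moment at which its call begins: read the wrist's pose just before it. camera_model takes no time and is no camera call; for the wrist camera it gives the pose at the moment of the call.
- bot.hand_in(): hands the job in; it is judged then, once.
The state is a dict: "t": time; "q": joint angles; "joint_vel": joint speeds; "joint_torque": joint torques, N m; "eef_pos": TCP position; "tool_rot": TCP orientation; "contact_force": force on the tool from outside, world axes, zero at the start; "torque": the same for the moment, N m; "gripper_width": opening from 0.0 (shut) to 1.0 (fully open); "grasp_force": force on a finger pad.
Only numpy, scipy, OpenCV 4.12 (cv2) and the standard library are available. Lean on these libraries where they do the work, as an engineer would, in place of code of your own. Each camera call takes 0.05 s, during which the arm holds its last target. There are 200 camera calls.

## Working session

There is one attempt and no reset: what is moved stays moved. The work goes in short steps, Python scripts to look and compute and a tool call to move; the robot and the scene stay as the last step left them, time stands still between calls to the robot, and variables do not carry over. Pictures are saved under pics/ and viewed, at most 10 in all, crops included, and the job is handed in when it is done.

Besides the shell and the picture viewer there is one more tool, called after "Call:" as a command line: name --pt "numbers of a row" for each row, then --argument value for the rest. send_rows: Moves the arm, as the interface text tells. Its arguments: {"type":"object","properties":{"slide":{"type":"array","items":{"type":"array","items":{"type":"number"}}},"roll":{"type":"array","items":{"type":"number"}},"claw":{"type":"array","items":{"type":"number"}},"force":{"type":"number"}},"required":["slide","roll","claw"]}

```bash
mkdir -p pics; ls
python3 - <<'E'
from station import bot
import cv2
o=bot.get_obs(); print({k:o[k] for k in('t','eef_pos','tool_rot','gripper_width','contact_force')},bot.grip_depth)
for n in('scene','top'):
    m=bot.camera_model(n); print(m['camera_matrix'],m['camera_from_world'])
    cv2.imwrite(f'pics/{n}0.png',cv2.resize(bot.read_camera(n)[:,:,::-1],(800,600),interpolation=cv2.INTER_CUBIC))
E
```

```text
pics
{'t': 0.0, 'eef_pos': array([0.27302409, 0.61663936, 0.23031058]), 'tool_rot': array([-1.22752781e-04,  2.06869795e-01,  9.78368039e-01, -9.23386764e-04]), 'gripper_width': 0.9972262751353134, 'contact_force': array([0.67516468, 0.37583597, 0.37241168])} 0.0187
[[501.47830694   0.         274.72657076]
 [  0.         501.47830694 207.78177409]
 [  0.           0.           1.        ]] [[ 0.86913647 -0.49451555  0.00749427 -0.44713112]
 [-0.46809007 -0.8273954  -0.31033616  0.26717353]
 [ 0.15966678  0.26621648 -0.95059734  1.16276604]
 [ 0.          0.          0.          1.        ]]
[[529.00579221   0.         279.97982656]
 [  0.         529.00579221 210.67636897]
 [  0.           0.           1.        ]] [[ 0.00609437 -0.99997668  0.00308267  0.00588303]
 [-0.98448281 -0.00654053 -0.17535911  0.50810596]
 [ 0.17537518 -0.00196613 -0.98449971  1.620438  ]
 [ 0.          0.          0.          1.        ]]
```

View pics/scene0.png

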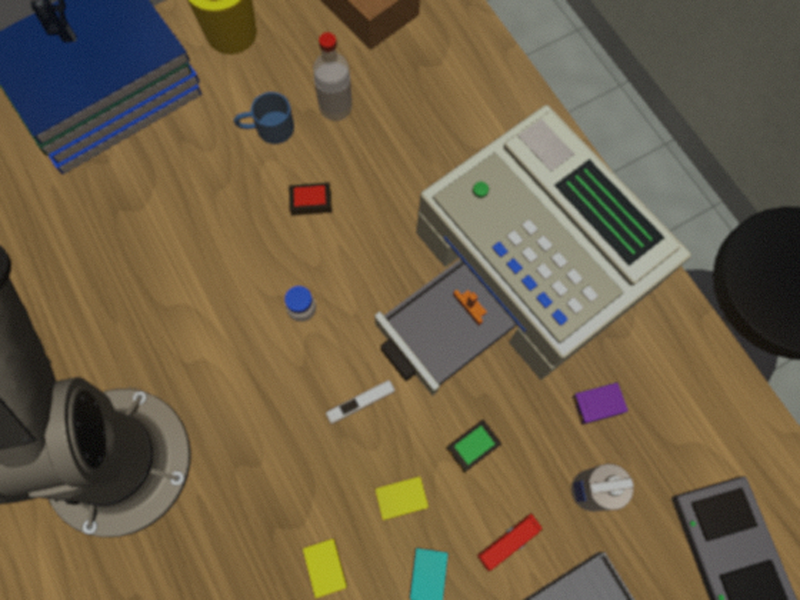

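View pics/top0.png

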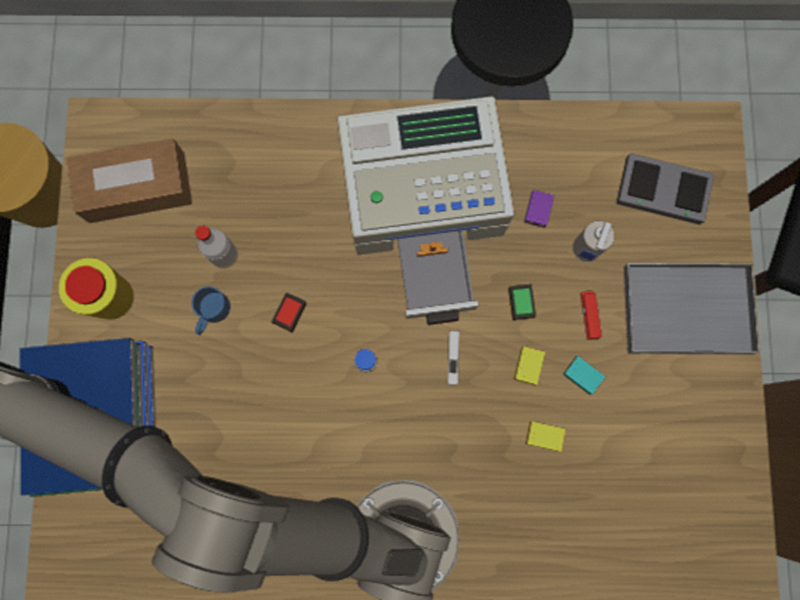

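The green-label battery candidates are, in the top view, the black block with green label at (522,302), the yellow blocks at (530,366) and (546,437), the turquoise one at (584,375), and the purple one at (540,208). The red-label block at (289,312) is the spent battery. Only (522,302), seen at (474,445) in the scene view, is black with a green label. I'll confirm it in an enlarged crop.

Run:
```python
from station import bot
import cv2,numpy as np
a=bot.read_camera('scene')[:,:,::-1]; b=bot.read_camera('top')[:,:,::-1]
# scene crop x 260..370,y 175..335 ; top crop 270..380, 155..235
f=lambda im,x,y,w,h,s:cv2.resize(im[y:y+h,x:x+w],None,fx=s,fy=s,interpolation=cv2.INTER_CUBIC)
cv2.imwrite('pics/c1.png',f(a,255,175,120,100,6))
cv2.imwrite('pics/c2.png',np.hstack([f(b,270,150,70,80,6),f(b,340,180,50,80,6)]))
cv2.imwrite('pics/c1b.png',f(a,300,285,60,50,8))
```

```text
(no output)
```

View pics/c1.png

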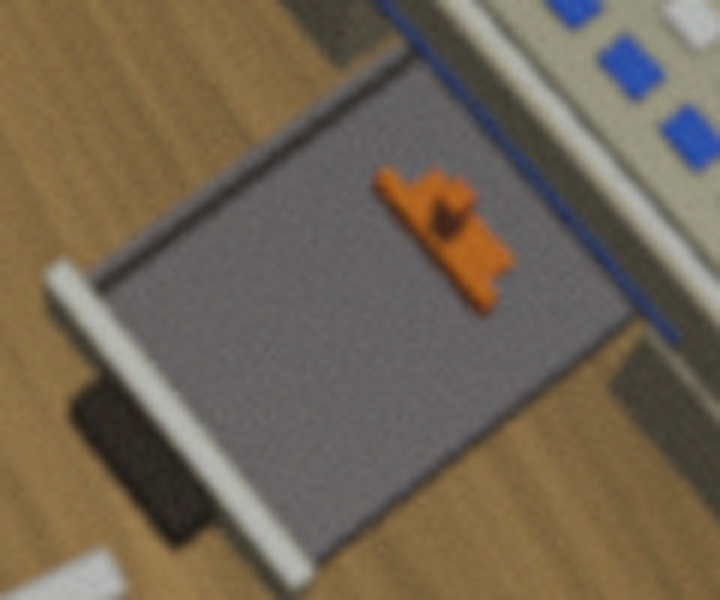

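View pics/c2.png

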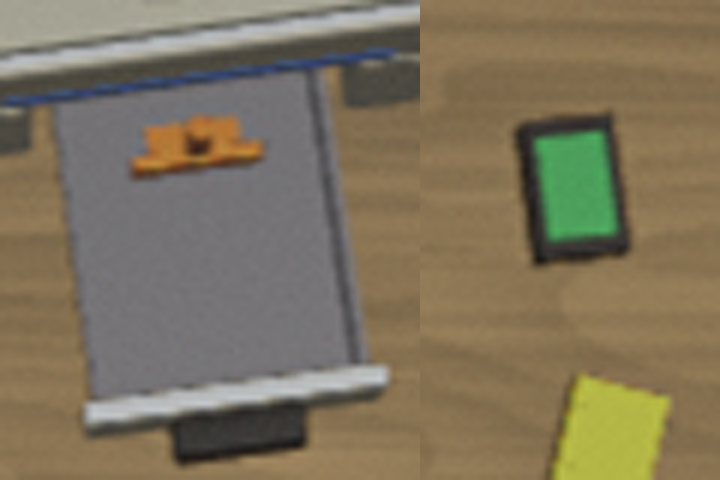

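View pics/c1b.png

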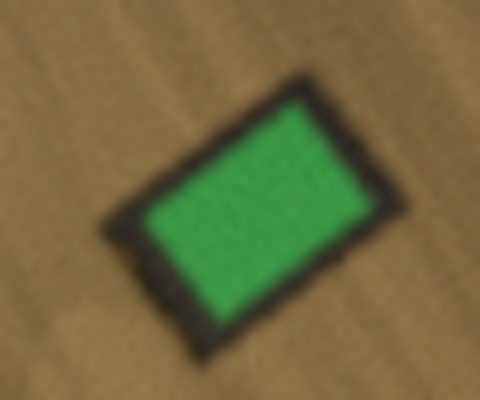

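The crops confirm it: a black block with a green label, in c2 at about (577,187) and in c1b at about (258,210). The clamp bar's pressing edge runs from (375,182) to (487,312) in c1. The drawer panel top runs from (68,258) to (315,572).

```bash
cat > h.py <<'E'
from station import bot
import numpy as np
from scipy.spatial.transform import Rotation as R
def ray(cam,uv,z):
    m=bot.camera_model(cam);K=np.array(m['camera_matrix']);T=np.array(m['camera_from_world'])
    d=T[:3,:3].T@np.linalg.solve(K,[*uv,1]);c=-T[:3,:3].T@T[:3,3]
    return c+d*(z-c[2])/d[2]
S=lambda p,z:ray('scene',((p[0]+.5)/6+255-.5,(p[1]+.5)/6+175-.5),z)
B=lambda p,z:ray('scene',((p[0]+.5)/8+300-.5,(p[1]+.5)/8+285-.5),z)
T1=lambda p,z:ray('top',((p[0]+.5)/6+270-.5,(p[1]+.5)/6+150-.5),z)
T2=lambda p,z:ray('top',((p[0]-420+.5)/6+340-.5,(p[1]+.5)/6+180-.5),z)
def tool():
    o=bot.get_obs();q=o['tool_rot'];return o['eef_pos'],R.from_quat([q[1],q[2],q[3],q[0]]).as_matrix(),o
def to_tool(v): return tool()[1].T@np.array(v)*1000
E
python3 - <<'E'
from h import *
np.set_printoptions(precision=4,suppress=True)
def seg(n,a,b): print(n,a[:2],b[:2],'len',np.linalg.norm(a-b),'dir',np.degrees(np.arctan2(*(b-a)[1::-1])), 'mid',((a+b)/2)[:2])
l=[T2(p,.026) for p in[(533,133),(607,128),(619,236),(547,243)]]
print('bat top',np.mean(l,0)); seg('long',(l[2]+l[3])/2,(l[0]+l[1])/2); seg('short',(l[1]+l[2])/2,(l[0]+l[3])/2)
l=[B(p,.026) for p in[(300,95),(375,203),(222,325),(142,215)]]
print('bat scene',np.mean(l,0)); seg('long',(l[2]+l[3])/2,(l[0]+l[1])/2);
seg('panel in S',S((315,572),.062),S((68,258),.062)); seg('panel out S',S((290,592),.062),S((47,275),.062))
seg('panel in T',T1((388,368),.062),T1((85,408),.062))
seg('clamp S',S((487,312),.041),S((375,182),.041));seg('clamp T',T1((262,150),.041),T1((133,170),.041))
seg('stripe S',S((675,335),.1),S((385,5),.1));seg('stripe T',T1((390,54),.1),T1((5,104),.1))
p,M,o=tool();print(p,M)
E
```

```text
bat top [ 0.5142 -0.2639  0.026 ]
long [ 0.4848 -0.2667] [ 0.5435 -0.2611] len 0.05902898753001385 dir 5.439046968401227 mid [ 0.5142 -0.2639]
short [ 0.5159 -0.2833] [ 0.5124 -0.2445] len 0.03901531186459394 dir 95.13467675477577 mid [ 0.5142 -0.2639]
bat scene [ 0.5155 -0.2637  0.026 ]
long [ 0.4871 -0.2673] [ 0.5439 -0.2602] len 0.05721085039848937 dir 7.118876184391254 mid [ 0.5155 -0.2637]
panel in S [ 0.5083 -0.159 ] [ 0.4877 -0.0041] len 0.15622685223815314 dir 97.56848400031244 mid [ 0.498  -0.0816]
panel out S [ 0.4961 -0.1609] [ 0.4771 -0.0062] len 0.15591660334721127 dir 96.98978380675571 mid [ 0.4866 -0.0835]
panel in T [ 0.5054 -0.16  ] [ 0.4833 -0.0027] len 0.1587970587933599 dir 97.99607843415417 mid [ 0.4943 -0.0813]
clamp S [ 0.6247 -0.1001] [ 0.6141 -0.0315] len 0.0694311740403197 dir 98.78891177388354 mid [ 0.6194 -0.0658]
clamp T [ 0.6266 -0.0965] [ 0.6152 -0.0278] len 0.06961234625481069 dir 99.43235814899504 mid [ 0.6209 -0.0621]
stripe S [ 0.6664 -0.1534] [0.6405 0.0146] len 0.1700566743327982 dir 98.77605562760345 mid [ 0.6535 -0.0694]
stripe T [ 0.6633 -0.1589] [0.6353 0.0396] len 0.20046038402071642 dir 98.02451982867899 mid [ 0.6493 -0.0597]
[0.2732 0.6169 0.2307] [[-0.9144  0.4049 -0.0004]
 [ 0.4049  0.9144 -0.0011]
 [-0.0001 -0.0012 -1.    ]]
```

Call:
send_rows --pt "-290 -160 0" --pt "-290 -160 0" --pt "-290 -160 0" --pt "-290 -160 0" --pt "-290 -160 0" --pt "-290 -160 0" --pt "-290 -160 0" --pt "-290 -160 0" --roll '[-30,-30,-30,-30,-30,-30,-30,-30]' --claw '[1,1,1,1,1,1,1,1]' --force 40

```text
t: 0.87
eef_pos: [0.4748, 0.3512, 0.2314]
tool_rot: [0.0, -0.053, 0.999, -0.0]
contact_force: [0.6, -0.4, 0.0]
gripper_width: 0.998
grasp_force: 0.0
```

Run:
```python
from h import *
p,M,o=tool();print(p,M.round(4),o['q'].round(3),o['t'],to_tool(np.array([.515,-.264,.2])-p))
```

```text
[0.47481919 0.35118454 0.23135567] [[-9.944e-01 -1.059e-01  1.000e-04]
 [-1.059e-01  9.944e-01 -2.000e-04]
 [-1.000e-04 -2.000e-04 -1.000e+00]] [-0.748  0.339  0.007  1.764 -0.002  1.039  0.937] 0.8667 [  25.22441101 -615.97358659   31.46362704]
```

Call:
send_rows --pt "13 -330 0" --pt "13 -330 0" --pt "13 -330 0" --pt "13 -330 0" --pt "13 -330 0" --pt "13 -330 0" --pt "13 -330 0" --pt "13 -330 0" --roll '[0,0,0,0,0,0,0,0]' --claw '[1,1,1,1,1,1,1,1]'

```text
t: 1.53
eef_pos: [0.4955, 0.0214, 0.2315]
tool_rot: [0.0, -0.053, 0.999, -0.0]
contact_force: [1.1, -0.0, 0.5]
gripper_width: 1.001
grasp_force: 0.0
```

Call:
send_rows --pt "12 -286 0" --pt "12 -286 20" --pt "12 -286 40" --pt "12 -286 60" --pt "12 -286 80" --pt "12 -286 100" --pt "12 -286 100" --pt "12 -286 100" --roll '[0,0,0,0,0,0,0,0]' --claw '[1,1,1,1,1,1,1,1]'

```text
t: 2.2
eef_pos: [0.5123, -0.2661, 0.1287]
tool_rot: [-0.001, -0.051, 0.999, -0.001]
contact_force: [0.0, 0.9, 0.2]
gripper_width: 0.998
grasp_force: 0.0
```

Run:
```python
from h import *
import cv2
p,M,o=tool();print(p,M.round(4),o['q'].round(3),o['t'],to_tool(np.array([.515,-.2638,.002])-p))
m=bot.camera_model('wrist')
a=bot.read_camera('wrist')[:,:,::-1].copy()
cv2.imwrite('pics/w1.png',a)
K=np.array(m['camera_matrix']);T=np.array(m['camera_from_world'])
for a_ in(0,7):
  for sx,sy in((30,19),(30,-19),(-30,-19),(-30,19)):
    c,s=np.cos(np.radians(a_)),np.sin(np.radians(a_))
for X in([.515,-.2638,.026],[.545,-.2603,.026],[.485,-.2673,.026]):
    v=K@(T[:3,:3]@X+T[:3,3]);print(v[:2]/v[2])
hsv=cv2.cvtColor(a,cv2.COLOR_BGR2HSV);g=cv2.inRange(hsv,(50,90,50),(75,255,255))
cs=cv2.findContours(g,cv2.RETR_EXTERNAL,cv2.CHAIN_APPROX_NONE)[0];c=max(cs,key=cv2.contourArea)
box=cv2.boxPoints(cv2.minAreaRect(c));w=np.array([ray('wrist',b,.026) for b in box]);print(cv2.contourArea(c),w.round(4),w.mean(0))
```

```text
[ 0.51231366 -0.26609997  0.12873812] [[-0.9948 -0.1023 -0.0029]
 [-0.1023  0.9948 -0.0014]
 [ 0.0031 -0.0011 -1.    ]] [ 0.138  0.449  0.299  1.901 -0.173  0.819  2.201] 2.2 [ -3.29469312   2.15103163 126.72638211]
[283.55318452 209.08553034]
[283.90458777 242.60557042]
[283.17436817 172.95057797]
2932.0 [[ 0.4857 -0.2895  0.026 ]
 [ 0.482  -0.2528  0.026 ]
 [ 0.5364 -0.246   0.026 ]
 [ 0.5404 -0.2853  0.026 ]] [ 0.51111148 -0.26838028  0.026     ]
```

Call:
send_rows --pt "-1 0 40" --pt "-1 0 80" --pt "-1 0 110" --pt "-1 0 126" --pt "-1 0 126" --pt "-1 0 126" --pt "-1 0 126" --pt "-1 0 126" --roll '[0,0,0,0,0,0,0,0]' --claw '[1,1,1,1,1,0.4,0.3,0.3]' --force 40

```text
t: 2.92
eef_pos: [0.5169, -0.2622, 0.0071]
tool_rot: [0.002, -0.053, 0.999, -0.001]
contact_force: [0.6, -1.2, 0.1]
gripper_width: 0.602
grasp_force: 0.0
```

Call:
send_rows --pt "0 0 0" --pt "0 0 0" --pt "0 0 0" --pt "0 0 0" --pt "0 0 -20" --pt "0 0 -60" --pt "0 0 -110" --pt "0 0 -110" --roll '[0,0,0,0,0,0,0,0]' --claw '[0.3,0.3,0.3,0.3,0.3,0.3,0.3,0.3]'

```text
t: 3.58
eef_pos: [0.5187, -0.2634, 0.1221]
tool_rot: [0.005, -0.053, 0.999, -0.002]
contact_force: [1.6, -0.3, -1.9]
gripper_width: 0.572
grasp_force: 42.9
```

Run:
```python
from h import *
import cv2
p,M,o=tool();print(p,M.round(4),o['q'].round(3),o['t'],o['gripper_width'],o['grasp_force'])
u=np.array([.990,.139,0]);bay=np.array([.4965,-.0815,.02])
print(to_tool(bay+.046*u-p), np.degrees(np.arctan2(M[1,1],M[0,1])))
a=bot.read_camera('scene')[:,:,::-1];b=bot.read_camera('wrist')[:,:,::-1]
cv2.imwrite('pics/g1.png',np.hstack([cv2.resize(a[200:410,150:430],(400,300)),cv2.resize(b,(400,300))]))
```

```text
[ 0.51871479 -0.26342528  0.12211076] [[-0.9943 -0.1058  0.0096]
 [-0.1059  0.9944 -0.0034]
 [-0.0092 -0.0044 -0.9999]] [ 0.133  0.459  0.297  1.904 -0.184  0.794  2.206] 3.5833 0.5724876524924327 42.94154405593872
[-42.19800597 185.24125399 101.68496128] 96.07609445515561
```

View pics/g1.png

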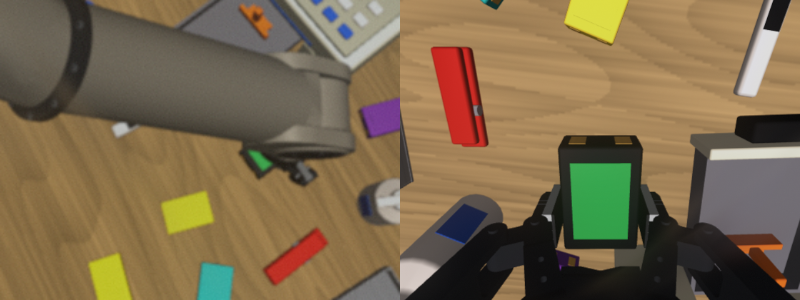

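Call:
send_rows --pt "-10 40 0" --pt "-20 80 0" --pt "-30 120 0" --pt "-36 160 0" --pt "-40 185 0" --pt "-40 185 0" --pt "-40 185 0" --pt "-40 185 0" --roll '[-1,-2,-2,-2,-2,-2,-2,-2]' --claw '[0.3,0.3,0.3,0.3,0.3,0.3,0.3,0.3]'

```text
t: 4.35
eef_pos: [0.5344, -0.0739, 0.1141]
tool_rot: [-0.001, -0.071, 0.997, -0.0]
contact_force: [0.3, -1.1, -2.8]
gripper_width: 0.575
grasp_force: 43.0
```

Run:
```python
from h import *
import cv2
a=bot.read_camera('scene');a=bot.read_camera('scene')[:,:,::-1];b=bot.read_camera('wrist')[:,:,::-1]
p,M,o=tool();print(p,M.round(4),o['t'],o['gripper_width'])
u=np.array([.990,.139,0]);bay=np.array([.4965,-.0815,.02])
print(to_tool(bay+.048*u+[0,0,.006]-p), np.degrees(np.arctan2(M[1,1],M[0,1])))
cv2.imwrite('pics/g2.png',cv2.resize(b,(800,600)))
```

```text
[ 0.5349097 -0.0749835  0.1148076] [[-9.903e-01 -1.386e-01 -1.000e-03]
 [-1.386e-01  9.903e-01 -6.000e-04]
 [ 1.000e-03 -5.000e-04 -1.000e+00]] 4.5 0.5727280131584417
[-9.13487226 -1.06820242 88.79878506] 97.96921065545772
```

View pics/g2.png

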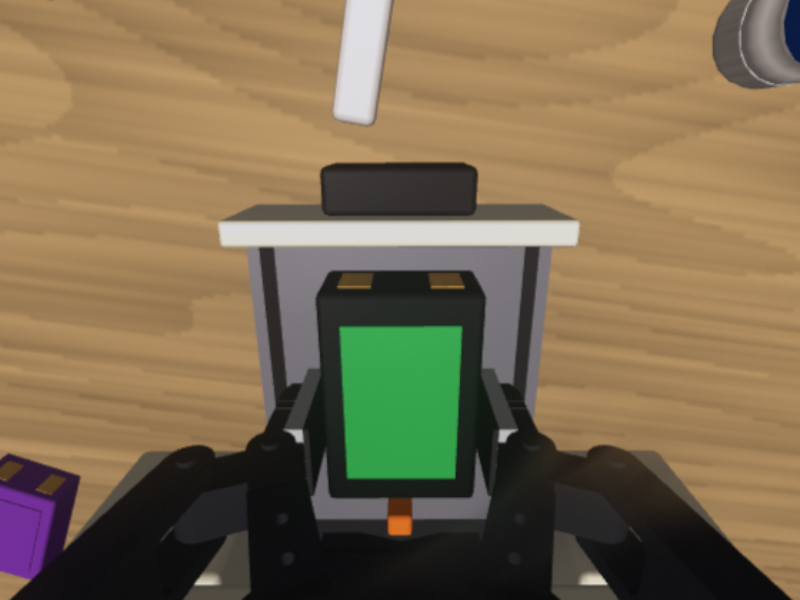

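The battery is held straight above the drawer, with the label spanning (340–462, 326–479). The panel strip is at rows 222–245 and the clamp grip is at (400,520).

Run:
```python
from h import *
W=lambda x,y,z:ray('wrist',(x*.7,y*.7),z)
u=np.array([.990,.139,0]);v=np.array([-.139,.99,0]);bay=np.array([.4965,-.0815,.02])
f=lambda n,p:print(n,p.round(4),'bay',((p-bay)@u).round(4),((p-bay)@v).round(4))
p=tool()[0];f('tcp',p)
for z in(.130,.135):
  f('bat',np.mean([W(x,y,z) for x,y in((340,326),(462,326),(457,479),(346,479))],0))
  f('near end',W(402,297,z)); f('far',W(402,497,z))
for y in(205,222,245):
  f('panelL',W(220,y,.062));f('panelR',W(579,y,.062))
f('grip',W(400,515,.088))
```

```text
tcp [ 0.5349 -0.075   0.1148] bay 0.0389 0.0011
bat [ 0.5335 -0.0756  0.13  ] bay 0.0375 0.0007
near end [ 0.4959 -0.0806  0.13  ] bay -0.0005 0.0009
far [ 0.5695 -0.0702  0.13  ] bay 0.0738 0.001
bat [ 0.5303 -0.076   0.135 ] bay 0.0342 0.0007
near end [ 0.4942 -0.0809  0.135 ] bay -0.0022 0.0009
far [ 0.5649 -0.0709  0.135 ] bay 0.0692 0.001
panelL [ 0.4892 -0.1597  0.062 ] bay -0.0181 -0.0764
panelR [ 0.4679 -0.0082  0.062 ] bay -0.0181 0.0766
panelL [ 0.4965 -0.1596  0.062 ] bay -0.0108 -0.0773
panelR [ 0.475  -0.0063  0.062 ] bay -0.0108 0.0775
panelL [ 0.5067 -0.1595  0.062 ] bay -0.0007 -0.0786
panelR [ 0.4848 -0.0036  0.062 ] bay -0.0007 0.0788
grip [ 0.619 -0.064  0.088] bay 0.1237 0.0003
```

Call:
send_rows --pt "-6 -1 10" --pt "-11 -1 30" --pt "-11 -1 60" --pt "-11 -1 80" --pt "-11 -1 88" --pt "-11 -1 89" --pt "-11 -1 89" --pt "-11 -1 89" --roll '[0,0,0,0,0,0,0,0]' --claw '[0.3,0.3,0.3,0.3,0.3,0.3,0.3,0.3]'

```text
t: 5.17
eef_pos: [0.5479, -0.0733, 0.0266]
tool_rot: [0.001, -0.07, 0.998, -0.0]
contact_force: [1.8, 0.0, 0.7]
gripper_width: 0.572
grasp_force: 44.4
```

Call:
send_rows --pt "0 0 0" --pt "0 0 0" --pt "0 0 0" --pt "0 0 0" --pt "0 0 0" --pt "0 0 -10" --pt "0 0 -30" --pt "0 0 -60" --roll '[0,0,0,0,0,0,0,0]' --claw '[0.3,0.6,0.8,0.9,0.9,0.9,0.9,0.9]'

```text
t: 5.83
eef_pos: [0.5446, -0.0726, 0.0855]
tool_rot: [-0.002, -0.071, 0.997, 0.0]
contact_force: [0.1, -0.3, -0.9]
gripper_width: 0.9
grasp_force: 0.0
```

Call:
send_rows --pt "0 0 -40" --pt "0 0 -70" --pt "0 0 -70" --pt "0 0 -70" --pt "0 0 -70" --pt "0 0 -70" --pt "0 0 -70" --pt "0 0 -70" --roll '[0,0,0,0,0,0,0,0]' --claw '[1,1,1,1,1,1,1,1]'

```text
t: 6.5
eef_pos: [0.5457, -0.0727, 0.1551]
tool_rot: [-0.001, -0.071, 0.997, 0.0]
contact_force: [0.1, 0.5, -0.1]
gripper_width: 1.001
grasp_force: 0.0
```

Run:
```python
from h import *
import cv2
b=bot.read_camera('wrist')[:,:,::-1]
p,M,o=tool();print(p,M.round(4),o['q'].round(3),o['t'])
cv2.imwrite('pics/g3.png',cv2.resize(b,(800,600)))
```

```text
[ 0.54592316 -0.07277959  0.15531273] [[-9.900e-01 -1.411e-01 -1.900e-03]
 [-1.411e-01  9.900e-01 -1.000e-04]
 [ 1.900e-03  1.000e-04 -1.000e+00]] [-0.206  0.37   0.28   1.942 -0.133  0.849  1.858] 6.55
```

View pics/g3.png

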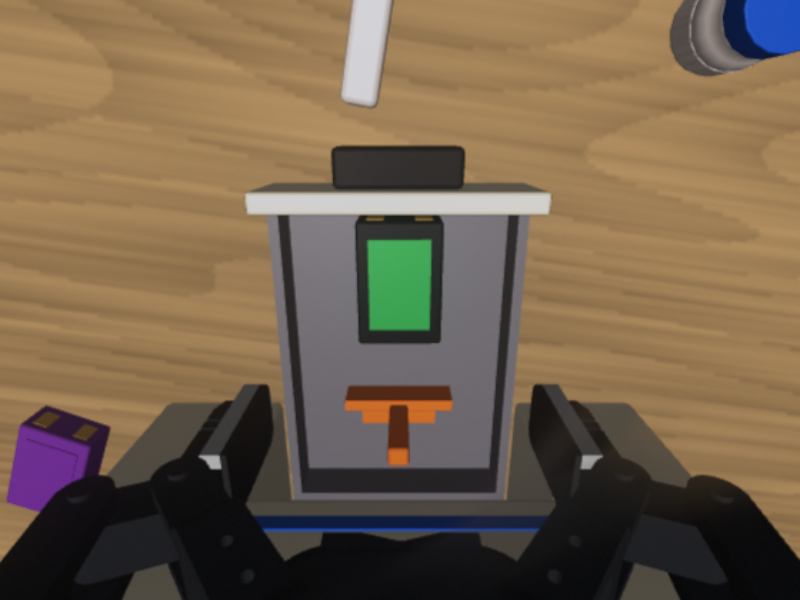

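Battery lies straight in the drawer, label at (400,285), clamp bar at (398,395), grip top at (398,457). A vertical tool won't clear the shell, and the moves offer no tilt. I'll see how the arm behaves at its reach limit, high up and clear of everything.

Call:
send_rows --pt "0 0 -40" --pt "0 0 -80" --pt "0 0 -120" --pt "0 0 -160" --pt "0 0 -200" --pt "0 0 -240" --pt "0 0 -280" --pt "0 0 -320" --roll '[0,0,0,0,0,0,0,0]' --claw '[1,1,1,1,1,1,1,1]'

```text
t: 7.22
eef_pos: [0.546, -0.0728, 0.4779]
tool_rot: [-0.0, -0.071, 0.997, 0.0]
contact_force: [1.5, 0.2, 0.2]
gripper_width: 1.0
grasp_force: 0.0
```

Call:
send_rows --pt "-40 0 0" --pt "-80 0 0" --pt "-120 0 0" --pt "-160 0 0" --pt "-200 0 0" --pt "-240 0 0" --pt "-280 0 0" --pt "-320 0 0" --roll '[0,0,0,0,0,0,0,0]' --claw '[1,1,1,1,1,1,1,1]'

```text
t: 7.88
eef_pos: [0.8521, -0.0285, 0.4737]
tool_rot: [0.001, -0.07, 0.998, 0.0]
contact_force: [1.1, -0.4, 1.2]
gripper_width: 0.997
grasp_force: 0.0
```

Run:
```python
from h import *
p,M,o=tool();print(p,M.round(4),o['q'].round(3),o['t'])
```

```text
[ 0.85212847 -0.02852401  0.4737084 ] [[-9.901e-01 -1.406e-01  1.100e-03]
 [-1.406e-01  9.901e-01  1.000e-03]
 [-1.200e-03  8.000e-04 -1.000e+00]] [-0.117  0.846  0.35   0.429 -0.275  1.885  1.746] 7.8833
```

q6 is at its limit. I'll push a little further out and see whether the tool tilts.

Call:
send_rows --pt "-40 0 0" --pt "-80 0 0" --pt "-100 0 0" --pt "-100 0 0" --pt "-100 0 0" --pt "-100 0 0" --pt "-100 0 0" --pt "-100 0 0" --roll '[0,0,0,0,0,0,0,0]' --claw '[1,1,1,1,1,1,1,1]'

```text
t: 8.55
eef_pos: [0.8991, -0.015, 0.4459]
tool_rot: [0.019, -0.07, 0.997, -0.001]
contact_force: [-0.5, -0.9, 0.1]
gripper_width: 1.0
grasp_force: 0.0
```

Run:
```python
from h import *
p,M,o=tool();print(p,M.round(4),o['q'].round(3),o['t'])
```

```text
[ 0.89907792 -0.01503268  0.44588068] [[-9.896e-01 -1.388e-01  3.840e-02]
 [-1.389e-01  9.903e-01 -3.000e-04]
 [-3.800e-02 -5.600e-03 -9.993e-01]] [-0.131  1.004  0.75   0.242 -0.67   1.915  1.755] 8.55
```

Call:
send_rows --pt "-40 0 -40" --pt "-80 0 -80" --pt "-120 0 -120" --pt "-160 0 -160" --pt "-200 0 -200" --pt "-200 0 -240" --pt "-200 0 -280" --pt "-200 0 -300" --roll '[0,0,0,0,0,0,0,0]' --claw '[1,1,1,1,1,1,1,1]'

```text
t: 9.22
eef_pos: [0.8821, 0.0048, 0.5028]
tool_rot: [0.045, -0.07, 0.997, -0.002]
contact_force: [-0.5, -0.1, 0.4]
gripper_width: 1.003
grasp_force: 0.0
```

Run:
```python
from h import *
p,M,o=tool();print(p,M.round(4),o['q'].round(3),o['t'])
```

```text
[0.88213816 0.00476122 0.5028398 ] [[-0.9861 -0.1394  0.0903]
 [-0.1398  0.9902  0.0023]
 [-0.0897 -0.0103 -0.9959]] [-0.123  0.908  0.368  0.242 -0.318  1.915  1.683] 9.2167
```

Call:
send_rows --pt "40 0 0" --pt "80 0 0" --pt "120 0 0" --pt "160 0 0" --pt "200 0 0" --pt "200 0 0" --pt "200 0 0" --pt "200 0 0" --roll '[0,0,0,0,0,0,0,0]' --claw '[1,1,1,1,1,1,1,1]'

```text
t: 9.88
eef_pos: [0.6827, -0.0237, 0.485]
tool_rot: [0.045, -0.07, 0.997, -0.002]
contact_force: [1.4, 0.5, 0.4]
gripper_width: 1.001
grasp_force: 0.0
```

Run:
```python
from h import *
p,M,o=tool();print(p,M.round(4),o['q'].round(3),o['t'])
```

```text
[ 0.68273157 -0.02372717  0.4849618 ] [[-0.9863 -0.1389  0.0892]
 [-0.1392  0.9903  0.0022]
 [-0.0887 -0.0103 -0.996 ]] [-0.34   0.346  0.419  1.232 -0.146  1.502  1.765] 9.8833
```

The tilt persists, because the commanded pose is the one actually reached. So I can build it up by pressing upward against the joint limits.

Call:
send_rows --pt "0 0 -40" --pt "0 0 -80" --pt "0 0 -120" --pt "0 0 -160" --pt "0 0 -200" --pt "0 0 -240" --pt "0 0 -280" --pt "0 0 -320" --roll '[0,0,0,0,0,0,0,0]' --claw '[1,1,1,1,1,1,1,1]'

```text
t: 10.55
eef_pos: [0.6375, -0.0206, 0.7054]
tool_rot: [0.076, -0.071, 0.995, -0.005]
contact_force: [1.3, 0.5, -0.8]
gripper_width: 0.997
grasp_force: 0.0
```

Call:
send_rows --pt "0 0 -400" --pt "0 0 -400" --pt "0 0 -400" --pt "0 0 -400" --pt "0 0 -400" --pt "0 0 -400" --pt "0 0 -400" --pt "0 0 -400" --roll '[0,0,0,0,0,0,0,0]' --claw '[1,1,1,1,1,1,1,1]'

```text
t: 11.22
eef_pos: [0.5628, -0.019, 0.7507]
tool_rot: [0.102, -0.07, 0.992, -0.008]
contact_force: [0.2, -1.1, -0.4]
gripper_width: 0.999
grasp_force: 0.0
```

Run:
```python
from h import *
p,M,o=tool();print(p,M.round(4),o['q'].round(3),o['t'])
```

```text
[ 0.56279208 -0.018987    0.75070147] [[-0.9694 -0.1372  0.2037]
 [-0.1404  0.9901 -0.0012]
 [-0.2015 -0.0297 -0.979 ]] [-0.531  0.173  0.62   0.876 -0.121  1.916  1.73 ] 11.2167
```

Call:
send_rows --pt "-150 0 -400" --pt "-150 0 -400" --pt "-150 0 -400" --pt "-150 0 -400" --pt "-150 0 -400" --pt "-150 0 -400" --pt "-150 0 -400" --pt "-150 0 -400" --roll '[0,0,0,0,0,0,0,0]' --claw '[1,1,1,1,1,1,1,1]'

```text
t: 11.88
eef_pos: [0.568, -0.0062, 0.7753]
tool_rot: [0.128, -0.069, 0.989, -0.01]
contact_force: [0.7, 0.0, 0.1]
gripper_width: 1.004
grasp_force: 0.0
```

Call:
send_rows --pt "-150 0 -400" --pt "-150 0 -400" --pt "-150 0 -400" --pt "-150 0 -400" --pt "-150 0 -400" --pt "-150 0 -400" --pt "-150 0 -400" --pt "-150 0 -400" --roll '[0,0,0,0,0,0,0,0]' --claw '[1,1,1,1,1,1,1,1]'

```text
t: 12.55
eef_pos: [0.5616, 0.0054, 0.8024]
tool_rot: [0.155, -0.069, 0.985, -0.011]
contact_force: [-0.0, -0.2, -0.3]
gripper_width: 1.001
grasp_force: 0.0
```

Run:
```python
from h import *
p,M,o=tool();print(p,M.round(4),o['q'].round(3),o['t'])
```

```text
[0.56164976 0.00538068 0.80237736] [[-9.423e-01 -1.326e-01  3.075e-01]
 [-1.396e-01  9.902e-01 -5.000e-04]
 [-3.044e-01 -4.340e-02 -9.515e-01]] [-0.642  0.163  0.707  0.785 -0.126  1.915  1.691] 12.55
```

Call:
send_rows --pt "-150 0 -400" --pt "-150 0 -400" --pt "-150 0 -400" --pt "-150 0 -400" --pt "-150 0 -400" --pt "-150 0 -400" --pt "-150 0 -400" --pt "-150 0 -400" --roll '[0,0,0,0,0,0,0,0]' --claw '[1,1,1,1,1,1,1,1]'

```text
t: 13.22
eef_pos: [0.5479, 0.0154, 0.8299]
tool_rot: [0.182, -0.069, 0.981, -0.012]
contact_force: [0.5, 0.3, 0.2]
gripper_width: 0.998
grasp_force: 0.0
```

Call:
send_rows --pt "-150 0 -400" --pt "-150 0 -400" --pt "-150 0 -400" --pt "-150 0 -400" --pt "-150 0 -400" --pt "-150 0 -400" --pt "-150 0 -400" --pt "-150 0 -400" --roll '[0,0,0,0,0,0,0,0]' --claw '[1,1,1,1,1,1,1,1]'

```text
t: 13.88
eef_pos: [0.5293, 0.0237, 0.8574]
tool_rot: [0.208, -0.069, 0.976, -0.013]
contact_force: [-0.3, -0.0, 0.9]
gripper_width: 1.002
grasp_force: 0.0
```

Call:
send_rows --pt "-150 0 -400" --pt "-150 0 -400" --pt "-150 0 -400" --pt "-150 0 -400" --pt "-150 0 -400" --pt "-150 0 -400" --pt "-150 0 -400" --pt "-150 0 -400" --roll '[0,0,0,0,0,0,0,0]' --claw '[1,1,1,1,1,1,1,1]'

```text
t: 14.55
eef_pos: [0.5078, 0.0563, 0.8855]
tool_rot: [0.237, -0.094, 0.967, -0.008]
contact_force: [4.6, 8.8, -2.8]
gripper_width: 0.997
grasp_force: 0.0
```

Call:
send_rows --pt "-150 0 -400" --pt "-150 0 -400" --pt "-150 0 -400" --pt "-150 0 -400" --pt "-150 0 -400" --pt "-150 0 -400" --pt "-150 0 -400" --pt "-150 0 -400" --roll '[0,0,0,0,0,0,0,0]' --claw '[1,1,1,1,1,1,1,1]'

```text
t: 15.22
eef_pos: [0.5066, 0.0696, 0.9065]
tool_rot: [0.259, -0.1, 0.961, 0.0]
contact_force: [2.4, 6.3, -2.0]
gripper_width: 0.998
grasp_force: 0.0
```

Run:
```python
from h import *
p,M,o=tool();print(p,M.round(4),o['q'].round(3),o['t'])
```

```text
[0.50664601 0.06962177 0.90647064] [[-0.8462 -0.1919  0.4971]
 [-0.1918  0.9801  0.0518]
 [-0.4971 -0.0515 -0.8662]] [-1.296  0.072  1.195  0.675 -0.063  1.915  1.621] 15.2167
```

```bash
cat >> h.py <<'E'
u=np.array([.990,.139,0]);v=np.array([-.139,.99,0]);bay=np.array([.4965,-.0815,.02])
E
python3 - <<'E'
from h import *
np.set_printoptions(precision=4,suppress=True)
p,M,o=tool();m=bot.camera_model('wrist');T=np.array(m['camera_from_world']);K=np.array(m['camera_matrix'])
W=np.eye(4);W[:3,:3]=M;W[:3,3]=p;ct=T@W
M0=np.array([[-.99,-.1411,-.0019],[-.1411,.99,-.0001],[.0019,.0001,-1]]);W0=np.eye(4);W0[:3,:3]=M0;W0[:3,3]=[.54592,-.07278,.15531]
T0=ct@np.linalg.inv(W0)
print('cam in tool',np.linalg.inv(ct)[:3,3])
def r(x,y,z):
    d=T0[:3,:3].T@np.linalg.solve(K,[x*.7,y*.7,1]);c=-T0[:3,:3].T@T0[:3,3];q=c+d*(z-c[2])/d[2];return ((q-bay)@u,(q-bay)@v)
print('grip',r(398,457,.088));print('bar',r(345,402,.041),r(452,402,.041),'bat',r(400,285,.046),r(398,222,.046),r(398,340,.046),'panel',r(246,213,.062),r(550,213,.062));print('stripe',r(255,518,.1),r(545,518,.1))
for tgt in([.5,-.03,.5],): print(to_tool(np.array(tgt)-p))
E
```

```text
cam in tool [ 0.0844 -0.0007 -0.1427]
grip (np.float64(0.13421061401706041), np.float64(0.00011094504389057638))
bar (np.float64(0.12870780416404015), np.float64(-0.03460341743596834)) (np.float64(0.12857518826200998), np.float64(0.03508014764913722)) bat (np.float64(0.04701202575866777), np.float64(0.0010428204730252872)) (np.float64(0.010216115544858309), np.float64(-0.00014612946948151383)) (np.float64(0.08210868701391066), np.float64(-9.930153234406248e-05)) panel (np.float64(0.0029096762348308908), np.float64(-0.07873613008097917)) (np.float64(0.002566986487241383), np.float64(0.07859868115096495))
stripe (np.float64(0.16554905975309622), np.float64(-0.07913516437882555)) (np.float64(0.16527755603790448), np.float64(0.08175528727613049))
[226.7827 -75.4119 343.6127]
```

Call:
send_rows --pt "22 -8 34" --pt "44 -16 68" --pt "66 -24 102" --pt "88 -32 136" --pt "110 -40 170" --pt "132 -46 204" --pt "154 -52 238" --pt "166 -56 252" --roll '[0,0,0,0,0,0,0,0]' --claw '[1,1,1,1,1,1,1,1]'

```text
t: 15.88
eef_pos: [0.5027, -0.0035, 0.6555]
tool_rot: [0.261, -0.088, 0.961, -0.005]
contact_force: [1.3, 0.2, 0.4]
gripper_width: 1.001
grasp_force: 0.0
```

Run:
```python
from h import *
p,M,o=tool();print(p,M.round(4),o['q'].round(3),o['t'])
g=bay+.1335*u;g[2]=.077
for back in(.13,): 
  w=g+(bot.grip_depth-back)*M[:,2];print(w,to_tool(w-p))
  w[2]=.4;print(to_tool(w-p))
```

```text
[ 0.50274513 -0.00345285  0.65551204] [[-0.8484 -0.1659  0.5027]
 [-0.1711  0.9846  0.0362]
 [-0.501  -0.0553 -0.8637]] [-0.852 -0.331  0.45   1.561  0.305  1.373  1.384] 15.8833
[ 0.57271244 -0.0669705   0.173129  ] [193.16898418 -47.46635873 449.50640561]
[ 79.51224721 -60.01385187 253.55957865]
```

Call:
send_rows --pt "10 -8 34" --pt "20 -16 68" --pt "30 -24 102" --pt "40 -32 136" --pt "50 -40 170" --pt "60 -48 204" --pt "70 -56 238" --pt "80 -60 254" --roll '[0,0,0,0,0,0,0,0]' --claw '[1,1,1,1,1,1,1,1]'

```text
t: 16.55
eef_pos: [0.5717, -0.0686, 0.3968]
tool_rot: [0.259, -0.087, 0.962, -0.006]
contact_force: [0.1, -1.0, 0.1]
gripper_width: 1.003
grasp_force: 0.0
```

Run:
```python
from h import *
p,M,o=tool();print(p,M.round(4),o['q'].round(3),o['t'])
g=bay+.1335*u;g[2]=.077
w=g+(bot.grip_depth-.13)*M[:,2];print(w,to_tool(w-p))
```

```text
[ 0.57170799 -0.06862747  0.39678641] [[-0.8513 -0.1637  0.4985]
 [-0.1703  0.9849  0.0325]
 [-0.4963 -0.0572 -0.8663]] [-0.88  -0.196  0.815  1.997  0.186  0.761  1.613] 16.55
[ 0.57317777 -0.06656198  0.17341454] [109.25812736  14.57781695 194.29761709]
```

Call:
send_rows --pt "18 2 32" --pt "36 4 64" --pt "54 6 96" --pt "72 9 128" --pt "90 12 160" --pt "105 14 186" --pt "109 15 194" --pt "109 15 194" --roll '[1,1,1,1,1,1,1,1]' --claw '[1,1,1,1,1,1,1,1]'

```text
t: 17.22
eef_pos: [0.5745, -0.0639, 0.1754]
tool_rot: [0.259, -0.08, 0.963, -0.004]
contact_force: [0.6, 1.1, 0.9]
gripper_width: 0.998
grasp_force: 0.0
```

Run:
```python
from h import *
import cv2
b=bot.read_camera('wrist')[:,:,::-1]
p,M,o=tool();print(p,M.round(4),o['q'].round(3),o['t'])
g=bay+.1335*u;g[2]=.077
w=g+(bot.grip_depth)*M[:,2];print(w,to_tool(w-p))
cv2.imwrite('pics/g4.png',cv2.resize(b,(800,600)))
m=bot.camera_model('wrist');K=np.array(m['camera_matrix']);T=np.array(m['camera_from_world'])
for X in([*(bay+.1335*u)[:2],.088],[*(bay+.1335*u)[:2],.073]):
    q=K@(T[:3,:3]@X+T[:3,3]);print(q[:2]/q[2]/.7)
```

```text
[ 0.57180765 -0.06508864  0.17174227] [[-0.856  -0.1491  0.495 ]
 [-0.153   0.9877  0.0329]
 [-0.4938 -0.0476 -0.8683]] [-0.57   0.237  0.694  2.276 -0.954  0.269  2.682] 17.2667
[ 0.63792156 -0.06232909  0.06076336] [ -2.21462127  -1.84627473 129.17689399]
[397.18833478 306.99787444]
[398.49428155 287.59112374]
```

View pics/g4.png

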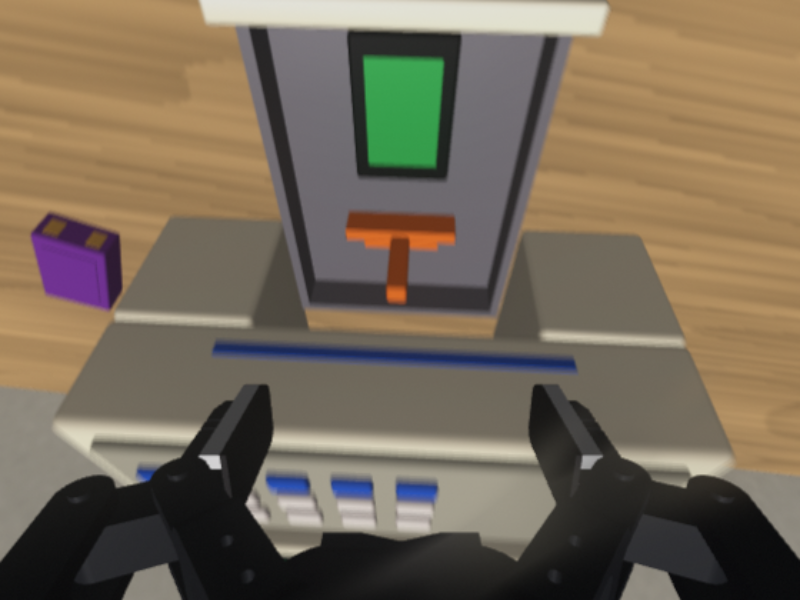

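Run:
```python
from h import *
W=lambda x,y,z:ray('wrist',(x*.7,y*.7),z)
f=lambda n,p:print(n,((p-bay)@u).round(4),((p-bay)@v).round(4))
f('grip',W(397,296,.088));f('bar',W(400,235,.041));f('panel',W(405,34,.062));f('batfar',W(402,176,.046));f('stripe',W(395,350,.1));f('stripe2',W(395,362,.1))
p,M,o=tool()
for gx in(.128,.130,.1325):
  g=bay+gx*u;g[2]=.077;print(gx,to_tool(g+bot.grip_depth*M[:,2]-p))
```

```text
grip 0.1238 -0.0002
bar 0.1203 -0.0008
panel -0.0012 0.0009
batfar 0.0741 0.0001
stripe 0.1593 -0.0005
stripe2 0.1724 -0.0005
0.128 [  2.56331272  -1.78975051 126.4564828 ]
0.13 [  0.82588218  -1.81030477 127.44572323]
0.1325 [ -1.345906    -1.8359976  128.68227377]
```

Call:
send_rows --pt "0 -2 20" --pt "0 -2 40" --pt "0 -2 60" --pt "0 -2 80" --pt "0 -2 80" --pt "0 -2 80" --pt "0 -2 80" --pt "0 -2 80" --roll '[0,0,0,0,0,0,0,0]' --claw '[1,1,1,1,1,1,1,1]'

```text
t: 17.93
eef_pos: [0.6177, -0.064, 0.1156]
tool_rot: [0.256, -0.079, 0.963, -0.003]
contact_force: [-0.9, 0.6, 0.4]
gripper_width: 1.001
grasp_force: 0.0
```

Run:
```python
from h import *
import cv2
p,M,o=tool();print(p,M.round(4),o['q'].round(3),o['t'],o['contact_force'])
W=lambda x,y,z:ray('wrist',(x*.7,y*.7),z)
m=bot.camera_model('wrist');K=np.array(m['camera_matrix']);T=np.array(m['camera_from_world'])
b=bot.read_camera('wrist')[:,:,::-1]
s=bot.read_camera('scene')[:,:,::-1]
cv2.imwrite('pics/g5.png',np.hstack([cv2.resize(b,(400,300)),cv2.resize(s[130:310,220:460],(400,300))]))
for gx in(.128,.131,.134):
  g=bay+gx*u;g[2]=.077;print(gx,to_tool(g+bot.grip_depth*M[:,2]-p))
  q=K@(T[:3,:3]@[g[0],g[1],.088]+T[:3,3]);print(q[:2]/q[2]/1.4)
```

```text
[ 0.61765032 -0.06402489  0.11561932] [[-0.8561 -0.1507  0.4944]
 [-0.1538  0.9875  0.0346]
 [-0.4935 -0.0464 -0.8685]] [-0.224  0.382  0.304  2.199 -1.241  0.17   2.957] 17.9333 [-0.90960489  0.6112369   0.39900562]
0.128 [14.23926125  1.23531334 55.00773162]
[201.82106863 166.80607137]
0.131 [11.63261154  1.19817704 56.49056243]
[201.7558501  168.97154877]
0.134 [ 9.02596184  1.16104075 57.97339324]
[201.69218385 171.08548504]
```

View pics/g5.png

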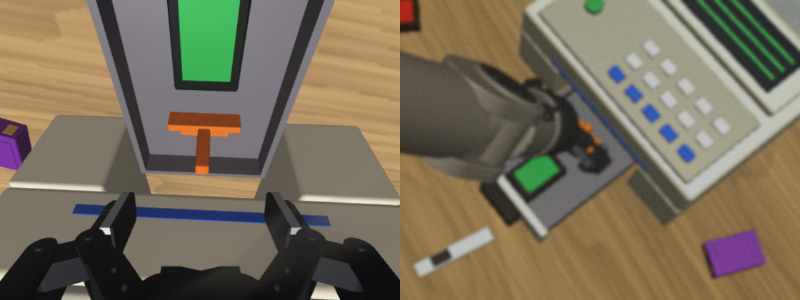

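Wrist view: grip top at (203,170), so it stands at about 0.132 in bay x, mid-width, between the open fingers. But q6 and q7 are at their limits with 30° of lean. I'll back out and take off a few degrees by pressing inward against the near reach limit.

Call:
send_rows --pt "0 0 -30" --pt "0 0 -60" --pt "0 0 -90" --pt "0 0 -120" --pt "0 0 -150" --pt "30 5 -170" --pt "60 10 -190" --pt "90 15 -205" --roll '[0,0,0,0,0,0,0,0]' --claw '[1,1,1,1,1,1,1,1]'

```text
t: 18.7
eef_pos: [0.4971, -0.0632, 0.2382]
tool_rot: [0.25, -0.08, 0.965, 0.003]
contact_force: [-0.1, 0.1, -0.3]
gripper_width: 0.995
grasp_force: 0.0
```

Call:
send_rows --pt "30 5 -17" --pt "60 10 -34" --pt "90 15 -51" --pt "120 20 -68" --pt "150 25 -85" --pt "180 30 -102" --pt "210 35 -119" --pt "240 40 -136" --roll '[0,0,0,0,0,0,0,0]' --claw '[1,1,1,1,1,1,1,1]'

```text
t: 19.37
eef_pos: [0.4002, -0.0785, 0.2564]
tool_rot: [0.251, -0.077, 0.965, 0.002]
contact_force: [-0.3, -1.2, 0.7]
gripper_width: 0.999
grasp_force: 0.0
```

Run:
```python
from h import *
p,M,o=tool();print(p,M.round(4),o['q'].round(3),o['t'],o['contact_force'])
```

```text
[ 0.40018807 -0.07848626  0.25637342] [[-0.862  -0.1504  0.4842]
 [-0.1479  0.988   0.0436]
 [-0.4849 -0.0341 -0.8739]] [ 0.247 -0.245 -0.101  2.426 -0.299  0.481  2.105] 19.3667 [-0.30514293 -1.17913882  0.65987618]
```

Call:
send_rows --pt "250 45 -150" --pt "250 45 -150" --pt "250 45 -150" --pt "250 45 -150" --pt "250 45 -150" --pt "250 45 -150" --pt "250 45 -150" --pt "250 45 -150" --roll '[0,0,0,0,0,0,0,0]' --claw '[1,1,1,1,1,1,1,1]'

```text
t: 20.03
eef_pos: [0.2946, -0.1539, 0.2668]
tool_rot: [0.242, -0.077, 0.967, 0.015]
contact_force: [0.9, 0.5, 0.6]
gripper_width: 0.999
grasp_force: 0.0
```

Run:
```python
from h import *
p,M,o=tool();print(p,M.round(4),o['q'].round(3),o['t'],o['contact_force'])
```

```text
[ 0.29460027 -0.15392503  0.26676655] [[-0.8706 -0.1561  0.4666]
 [-0.1421  0.9877  0.0654]
 [-0.471  -0.0093 -0.8821]] [ 1.205 -0.337 -0.435  2.436 -0.737  0.833  2.96 ] 20.0333 [0.89578199 0.51210887 0.58601995]
```

Call:
send_rows --pt "250 120 -140" --pt "250 120 -140" --pt "250 120 -140" --pt "250 120 -140" --pt "250 120 -140" --pt "250 120 -140" --pt "250 120 -140" --pt "250 120 -140" --roll '[4,8,8,8,8,8,8,8]' --claw '[1,1,1,1,1,1,1,1]'

```text
t: 20.7
eef_pos: [0.1692, -0.2223, 0.2614]
tool_rot: [0.224, -0.006, 0.974, 0.045]
contact_force: [-0.1, -0.4, 0.3]
gripper_width: 0.998
grasp_force: 0.0
```

Run:
```python
from h import *
p,M,o=tool();print(p,M.round(4),o['q'].round(3),o['t'],o['contact_force'])
```

```text
[ 0.16919008 -0.22228731  0.26138475] [[-0.8997 -0.0318  0.4354]
 [ 0.0086  0.9958  0.0907]
 [-0.4365  0.0853 -0.8957]] [ 0.884 -0.337  0.257  2.436 -0.446  0.969  2.958] 20.7 [-0.07436606 -0.44655583  0.28323286]
```

Call:
send_rows --pt "-33 15 17" --pt "-66 31 35" --pt "-99 46 52" --pt "-131 62 70" --pt "-164 77 87" --pt "-197 92 104" --pt "-230 108 122" --pt "-262 123 139" --roll '[0,0,0,0,0,0,0,0]' --claw '[1,1,1,1,1,1,1,1]'

```text
t: 21.37
eef_pos: [0.4637, -0.0875, 0.2625]
tool_rot: [0.225, -0.007, 0.973, 0.045]
contact_force: [-0.8, -2.0, -0.7]
gripper_width: 0.999
grasp_force: 0.0
```

Run:
```python
from h import *
p,M,o=tool();print(p,M.round(4),o['q'].round(3),o['t'],o['contact_force'])
g=bay+.132*u;g[2]=.078
w=g+(bot.grip_depth-.13)*M[:,2];print(w,to_tool(w-p))
```

```text
[ 0.46374139 -0.08745156  0.26248745] [[-0.899  -0.0333  0.4367]
 [ 0.0068  0.9959  0.0898]
 [-0.4379  0.0836 -0.8951]] [ 0.906 -0.064 -0.688  2.239 -0.422  0.563  2.11 ] 21.3667 [-0.79662434 -2.02958693 -0.67518433]
[ 0.57857529 -0.07314278  0.17762658] [-65.97643917   3.33265561 127.39284019]
```

Call:
send_rows --pt "-13 1 25" --pt "-26 1 50" --pt "-39 2 75" --pt "-52 3 100" --pt "-66 3 127" --pt "-66 3 127" --pt "-66 3 127" --pt "-66 3 127" --roll '[0,0,0,0,0,0,0,0]' --claw '[1,1,1,1,1,1,1,1]'

```text
t: 22.03
eef_pos: [0.576, -0.0752, 0.1772]
tool_rot: [0.223, -0.007, 0.974, 0.045]
contact_force: [-1.2, -0.2, 0.0]
gripper_width: 1.001
grasp_force: 0.0
```

Run:
```python
from h import *
p,M,o=tool();print(p,M.round(4),o['q'].round(3),o['t'],o['contact_force'])
g=bay+.132*u;g[2]=.078
w=g+(bot.grip_depth-.0)*M[:,2];print(w,to_tool(w-p))
```

```text
[ 0.57596632 -0.07515192  0.17723869] [[-0.9001 -0.0329  0.4343]
 [ 0.007   0.9959  0.0899]
 [-0.4355  0.084  -0.8962]] [ 0.627  0.277 -0.603  2.135  0.099  0.333  1.575] 22.0333 [-1.15460618 -0.15583042  0.04751189]
[ 0.6353023  -0.06147024  0.06124023] [ -2.79371943   1.93094121 130.96585781]
```

Call:
send_rows --pt "-1 1 20" --pt "-2 2 40" --pt "-3 2 60" --pt "-3 2 80" --pt "-3 2 90" --pt "-3 2 90" --pt "-3 2 90" --pt "-3 2 90" --roll '[-3,-6,-6,-6,-6,-6,-6,-6]' --claw '[1,1,1,1,1,1,1,1]'

```text
t: 22.7
eef_pos: [0.6184, -0.0661, 0.0995]
tool_rot: [0.227, -0.057, 0.972, 0.033]
contact_force: [0.4, -0.4, 0.5]
gripper_width: 0.995
grasp_force: 0.0
```

```bash
cat > e.py <<'E'
from h import *
import cv2
p,M,o=tool();print(p,M.round(4),o['q'].round(3),o['t'],o['contact_force'].round(1))
m=bot.camera_model('wrist');K=np.array(m['camera_matrix']);T=np.array(m['camera_from_world'])
for gx in (.129,.132,.135):
  g=bay+gx*u;g[2]=.078
  w=g+bot.grip_depth*M[:,2];q=K@(T[:3,:3]@[g[0],g[1],.088]+T[:3,3]);print(gx,to_tool(w-p),'px',q[:2]/q[2])
a=bot.read_camera('wrist')
hsv=cv2.cvtColor(a,cv2.COLOR_RGB2HSV);k=cv2.inRange(hsv,(5,150,40),(16,255,255))
k[:,:100]=0;ys,xs=np.nonzero(k)
for y in range(ys.max()-30,ys.max()+1,3):
    r=xs[ys==y]; print(y,r.min() if len(r) else 0,r.max() if len(r) else 0, a[y,r.min():r.max()+1].mean(0).round() if len(r) else 0)
E
python3 e.py
```

```text
[ 0.61840334 -0.0661395   0.0995337 ] [[-0.8909 -0.1251  0.4367]
 [-0.0955  0.9914  0.0891]
 [-0.4441  0.0377 -0.8952]] [ 0.418  0.443 -0.422  2.113  0.314  0.179  1.464] 22.7 [ 0.4 -0.4  0.5]
0.129 [ 4.14356013  1.01128608 40.74162731] px [283.85145766 258.87983897]
0.132 [ 1.45777809  1.05328659 42.07564372] px [283.8801554  262.01771945]
0.135 [-1.22800396  1.0952871  43.40966013] px [283.9081682  265.08070635]
238 273 292 [123.  59.  28.]
241 273 292 [123.  59.  27.]
244 273 293 [122.  58.  27.]
247 273 293 [122.  59.  28.]
250 273 293 [122.  59.  28.]
253 273 293 [123.  59.  28.]
256 273 294 [163.  79.  34.]
259 273 294 [219. 114.  45.]
262 274 294 [224. 119.  45.]
265 274 293 [228. 120.  45.]
268 275 291 [215. 120.  54.]
```

Call:
send_rows --pt "1 1 8" --pt "1 1 16" --pt "1 1 24" --pt "2 1 32" --pt "2 1 38" --pt "2 1 42" --pt "2 1 42" --pt "2 1 42" --roll '[0,0,0,0,0,0,0,0]' --claw '[1,1,1,1,1,1,1,1]'

```text
t: 23.42
eef_pos: [0.6349, -0.0614, 0.0603]
tool_rot: [0.226, -0.057, 0.972, 0.033]
contact_force: [0.4, -0.2, -0.9]
gripper_width: 0.998
grasp_force: 0.0
```

```bash
python3 e.py
```

```text
[ 0.63494267 -0.0613554   0.06030047] [[-0.8912 -0.1253  0.4359]
 [-0.0956  0.9914  0.0896]
 [-0.4434  0.0381 -0.8955]] [ 0.476  0.554 -0.517  2.088  0.909  0.173  0.904] 23.4167 [ 0.4 -0.2 -0.9]
0.129 [ 1.92862247 -0.17456499 -2.02711666] px [282.22899762 312.2011131 ]
0.132 [-0.75813352 -0.13337713 -0.69503752] px [282.28992088 315.42026628]
0.135 [-3.44488951 -0.09218927  0.63704161] px [282.34897749 318.54078691]
291 268 294 [130.  63.  29.]
294 269 294 [131.  63.  28.]
297 269 294 [132.  64.  28.]
300 269 294 [133.  64.  28.]
303 269 294 [133.  64.  28.]
306 269 295 [134.  66.  29.]
309 269 295 [207. 103.  41.]
312 269 295 [233. 127.  48.]
315 269 295 [233. 129.  49.]
318 270 294 [237. 131.  49.]
321 271 289 [226. 139.  67.]
```

Call:
send_rows --pt "0 0 0" --pt "0 0 0" --pt "0 0 0" --pt "0 0 0" --pt "0 0 0" --pt "0 0 0" --pt "0 0 0" --pt "0 0 0" --roll '[0,0,0,0,0,0,0,0]' --claw '[0.7,0.5,0.3,0.15,0.05,0.05,0.05,0.05]' --force 25

```text
t: 24.13
eef_pos: [0.6349, -0.0612, 0.0596]
tool_rot: [0.226, -0.057, 0.972, 0.033]
contact_force: [-1.4, -1.2, 1.9]
gripper_width: 0.137
grasp_force: 25.5
```

Call:
send_rows --pt "0 0 0" --pt "0 0 0" --pt "0 0 0" --pt "0 0 0" --pt "0 0 0" --pt "0 0 0" --pt "0 0 0" --pt "0 0 0" --roll '[0,0,0,0,0,0,0,0]' --claw '[0.05,0.05,0.05,0.05,0.05,0.05,0.05,0.05]'

```text
t: 24.8
eef_pos: [0.6349, -0.0611, 0.0595]
tool_rot: [0.226, -0.057, 0.972, 0.033]
contact_force: [-1.4, -3.5, 3.4]
gripper_width: 0.14
grasp_force: 26.3
```

Run:
```python
from h import *
p,M,o=tool();print(p,M.round(4),o['q'].round(3),o['t'],o['contact_force'].round(1),o['torque'].round(2))
for d in(.01,.04,.049,.055):print(d,to_tool(-d*u))
```

```text
[ 0.63489875 -0.06113114  0.05951041] [[-0.8916 -0.1256  0.4351]
 [-0.0959  0.9913  0.0897]
 [-0.4426  0.0383 -0.8959]] [ 0.475  0.555 -0.516  2.088  0.91   0.173  0.902] 24.8 [-1.4 -3.5  3.4] [-1.19  0.31 -0.24]
0.01 [ 8.9599464  -0.1342039  -4.43209317]
0.04 [ 35.83978559  -0.5368156  -17.72837267]
0.049 [ 43.90373735  -0.65759911 -21.71725652]
0.055 [ 49.27970519  -0.73812146 -24.37651242]
```

Call:
send_rows --pt "4 0 -2" --pt "9 0 -4" --pt "13 0 -7" --pt "18 0 -9" --pt "22 0 -11" --pt "27 0 -13" --pt "31 0 -15" --pt "36 -1 -18" --roll '[0,0,0,0,0,0,0,0]' --claw '[0.05,0.05,0.05,0.05,0.05,0.05,0.05,0.05]'

```text
t: 25.47
eef_pos: [0.5951, -0.0669, 0.0596]
tool_rot: [0.226, -0.057, 0.972, 0.033]
contact_force: [3.3, -0.8, -4.3]
gripper_width: 0.14
grasp_force: 25.4
```

```bash
cat > s.py <<'E'
from h import *
p,M,o=tool();print(p,M[:,2].round(4),o['q'].round(3),o['t'],'F along u',(o['contact_force']@u).round(2),o['contact_force'].round(1),o['gripper_width'],o['grasp_force'])
d=p-np.array([.63490,-.06113,.05951]);print('travel',(d@u*1000).round(1),(d@v*1000).round(1),d[2]*1000)
E
python3 s.py
```

```text
[ 0.59508437 -0.06685599  0.05959744] [ 0.4352  0.0904 -0.8958] [ 0.578  0.533 -0.608  2.169  1.162  0.173  0.674] 25.4667 F along u 3.11 [ 3.3 -0.8 -4.3] 0.13971245945937144 25.39776474237442
travel -40.2 -0.1 0.0874407693609372
```

Call:
send_rows --pt "1 0 -0.5" --pt "2 0 -1" --pt "3 0 -1.5" --pt "4 0 -2" --pt "5 0 -2.5" --pt "5.5 0 -2.7" --pt "5.5 0 -2.7" --pt "5.5 0 -2.7" --roll '[0,0,0,0,0,0,0,0]' --claw '[0.05,0.05,0.05,0.05,0.05,0.05,0.05,0.05]'

```text
t: 26.13
eef_pos: [0.5889, -0.0676, 0.0596]
tool_rot: [0.226, -0.057, 0.972, 0.033]
contact_force: [2.0, -2.7, -1.2]
gripper_width: 0.141
grasp_force: 25.9
```

```bash
python3 s.py
```

```text
[ 0.58894107 -0.06763171  0.05958888] [ 0.435   0.0901 -0.8959] [ 0.592  0.529 -0.619  2.181  1.196  0.173  0.642] 26.1333 F along u 1.64 [ 2.  -2.7 -1.2] 0.14143108818358066 25.91798186302185
travel -46.4 -0.0 0.07888135369573529
```

Call:
send_rows --pt "0.4 0 -0.2" --pt "0.8 0 -0.4" --pt "1.2 0 -0.6" --pt "1.6 0 -0.8" --pt "1.8 0 -0.9" --pt "1.8 0 -0.9" --pt "1.8 0 -0.9" --pt "1.8 0 -0.9" --roll '[0,0,0,0,0,0,0,0]' --claw '[0.05,0.05,0.05,0.05,0.05,0.05,0.05,0.05]'

```text
t: 26.8
eef_pos: [0.587, -0.0679, 0.0596]
tool_rot: [0.226, -0.057, 0.972, 0.033]
contact_force: [4.3, -3.3, -1.3]
gripper_width: 0.132
grasp_force: 25.9
```

```bash
python3 s.py
```

```text
[ 0.58701205 -0.06789886  0.05960473] [ 0.435   0.0902 -0.8959] [ 0.597  0.528 -0.623  2.185  1.208  0.173  0.632] 26.8 F along u 3.76 [ 4.3 -3.3 -1.3] 0.13197494975512142 25.855294167995453
travel -48.3 -0.0 0.09472922410169032
```

Call:
send_rows --pt "0.2 0 -0.1" --pt "0.4 0 -0.2" --pt "0.6 0 -0.3" --pt "0.8 0 -0.4" --pt "0.9 0 -0.4" --pt "0.9 0 -0.4" --pt "0.9 0 -0.4" --pt "0.9 0 -0.4" --roll '[0,0,0,0,0,0,0,0]' --claw '[0.05,0.05,0.05,0.05,0.05,0.05,0.05,0.05]'

```text
t: 27.47
eef_pos: [0.5861, -0.0681, 0.0596]
tool_rot: [0.226, -0.057, 0.972, 0.033]
contact_force: [3.6, -1.9, -2.7]
gripper_width: 0.138
grasp_force: 25.8
```

```bash
python3 s.py
```

```text
[ 0.58609    -0.06809606  0.05960385] [ 0.4352  0.0901 -0.8958] [ 0.599  0.528 -0.625  2.187  1.214  0.172  0.626] 27.4667 F along u 3.27 [ 3.6 -1.9 -2.7] 0.13768360345707664 25.848200619220734
travel -49.3 -0.1 0.09384579025122769
```

Call:
send_rows --pt "0.2 0 -0.1" --pt "0.4 0 -0.2" --pt "0.6 0 -0.3" --pt "0.8 0 -0.4" --pt "0.9 0 -0.4" --pt "0.9 0 -0.4" --pt "0.9 0 -0.4" --pt "0.9 0 -0.4" --roll '[0,0,0,0,0,0,0,0]' --claw '[0.05,0.05,0.05,0.05,0.05,0.05,0.05,0.05]'

```text
t: 28.13
eef_pos: [0.5852, -0.0682, 0.0596]
tool_rot: [0.226, -0.057, 0.972, 0.033]
contact_force: [4.4, -3.6, -1.6]
gripper_width: 0.138
grasp_force: 25.9
```

```bash
python3 s.py
```

```text
[ 0.5851954  -0.06817513  0.05960752] [ 0.4353  0.0901 -0.8958] [ 0.601  0.527 -0.627  2.189  1.22   0.172  0.62 ] 28.1333 F along u 3.88 [ 4.4 -3.6 -1.6] 0.1378506385295474 25.85086226463318
travel -50.2 -0.1 0.09752294342118412
```

Call:
send_rows --pt "0.2 0 -0.1" --pt "0.4 0 -0.2" --pt "0.6 0 -0.3" --pt "0.8 0 -0.4" --pt "0.9 0 -0.4" --pt "0.9 0 -0.4" --pt "0.9 0 -0.4" --pt "0.9 0 -0.4" --roll '[0,0,0,0,0,0,0,0]' --claw '[0.05,0.05,0.05,0.05,0.05,0.05,0.05,0.05]'

```text
t: 28.8
eef_pos: [0.5843, -0.0683, 0.0596]
tool_rot: [0.226, -0.057, 0.972, 0.033]
contact_force: [4.0, -3.1, -2.8]
gripper_width: 0.139
grasp_force: 25.9
```

```bash
python3 s.py
python3 - <<'E'
from h import *
import cv2
a=bot.read_camera('wrist');b=bot.read_camera('scene')
# central column profile in wrist image of interesting colours
h=cv2.cvtColor(a,cv2.COLOR_RGB2HSV)
g=cv2.inRange(h,(45,90,50),(75,255,255));o=cv2.inRange(h,(5,150,40),(16,255,255))
for n,k in(('green',g),('orange',o)):
    ys,xs=np.nonzero(k);print(n,len(ys),xs.min() if len(xs) else 0,xs.max() if len(xs) else 0,ys.min() if len(ys) else 0,ys.max() if len(ys) else 0)
print([tuple(a[y,262]) for y in range(0,160,4)].__repr__().replace('np.uint8',''))
E
```

```text
[ 0.58428017 -0.06829781  0.05962374] [ 0.4354  0.0901 -0.8957] [ 0.604  0.527 -0.629  2.191  1.226  0.172  0.615] 28.8 F along u 3.48 [ 4.  -3.1 -2.8] 0.1391464019365242 25.863322913646698
travel -51.1 -0.1 0.1137425848459217
green 9017 227 326 119 223
orange 3699 212 343 200 323
[((39), (37), (39)), ((38), (37), (39)), ((39), (38), (39)), ((39), (37), (39)), ((38), (37), (38)), ((38), (36), (37)), ((37), (36), (37)), ((36), (34), (35)), ((36), (36), (36)), ((36), (35), (35)), ((36), (34), (35)), ((36), (34), (34)), ((36), (36), (35)), ((31), (30), (29)), ((123), (115), (101)), ((123), (115), (101)), ((122), (115), (101)), ((124), (116), (102)), ((183), (174), (154)), ((228), (223), (201)), ((234), (234), (217)), ((234), (233), (217)), ((234), (234), (216)), ((234), (233), (216)), ((234), (233), (215)), ((234), (232), (214)), ((234), (232), (213)), ((210), (204), (181)), ((48), (52), (46)), ((47), (52), (45)), ((45), (62), (46)), ((68), (177), (89)), ((65), (176), (88)), ((65), (177), (88)), ((63), (175), (86)), ((61), (174), (85)), ((61), (175), (84)), ((60), (173), (84)), ((58), (173), (83)), ((58), (173), (83))]
```

Run:
```python
from h import *
import cv2
a=bot.read_camera('wrist')
f=lambda n,x,y,z:print(n,(((q:=ray('wrist',(x,y),z))-bay)@u).round(4),((q-bay)@v).round(4))
print([tuple(int(c) for c in a[y,258]) for y in range(200,260,2)])
print([tuple(int(c) for c in a[y,276]) for y in range(100,124,1)])
f('panel in',276,109,.062);f('label front',276,120,.046)
f('l0',276,223,.046)
```

```text
[(56, 170, 80), (55, 170, 80), (55, 169, 79), (55, 169, 79), (56, 170, 80), (57, 170, 80), (56, 170, 79), (56, 170, 80), (55, 169, 79), (57, 170, 80), (56, 169, 79), (50, 139, 68), (31, 36, 30), (31, 36, 29), (32, 35, 31), (32, 35, 30), (30, 33, 28), (230, 122, 45), (230, 124, 45), (230, 122, 44), (130, 118, 115), (120, 117, 123), (120, 117, 122), (120, 116, 122), (120, 117, 122), (120, 117, 122), (120, 116, 122), (108, 105, 110), (70, 69, 68), (70, 70, 69)]
[(234, 232, 214), (234, 232, 214), (234, 232, 213), (234, 232, 213), (234, 232, 213), (234, 232, 213), (230, 227, 205), (219, 213, 190), (202, 195, 173), (128, 125, 109), (58, 61, 54), (49, 53, 46), (49, 53, 46), (48, 53, 46), (49, 53, 46), (48, 52, 45), (47, 52, 45), (48, 53, 45), (47, 52, 45), (46, 52, 44), (43, 77, 46), (60, 155, 78), (67, 177, 89), (68, 178, 89)]
panel in -0.0024 0.0
label front 0.0106 0.0002
l0 0.0673 -0.0011
```

Call:
send_rows --pt "0.2 0 -0.1" --pt "0.4 0 -0.2" --pt "0.6 0 -0.3" --pt "0.8 0 -0.4" --pt "1 0 -0.5" --pt "1.2 0 -0.6" --pt "1.2 0 -0.6" --pt "1.2 0 -0.6" --roll '[0,0,0,0,0,0,0,0]' --claw '[0.05,0.05,0.05,0.05,0.05,0.05,0.05,0.05]'

```text
t: 29.62
eef_pos: [0.5829, -0.0685, 0.0596]
tool_rot: [0.226, -0.057, 0.972, 0.033]
contact_force: [4.1, -3.1, -3.1]
gripper_width: 0.141
grasp_force: 25.9
```

```bash
python3 s.py
```

```text
[ 0.58291571 -0.0685063   0.05961453] [ 0.4353  0.09   -0.8958] [ 0.607  0.526 -0.632  2.194  1.233  0.172  0.608] 29.6167 F along u 3.59 [ 4.1 -3.1 -3.1] 0.14123188461152306 25.887119472026825
travel -52.5 -0.1 0.1045333348616076
```

Call:
send_rows --pt "0.2 0 -0.1" --pt "0.4 0 -0.2" --pt "0.6 0 -0.3" --pt "0.8 0 -0.4" --pt "0.9 0 -0.4" --pt "0.9 0 -0.4" --pt "0.9 0 -0.4" --pt "0.9 0 -0.4" --roll '[0,0,0,0,0,0,0,0]' --claw '[0.05,0.05,0.05,0.05,0.05,0.05,0.05,0.05]'

```text
t: 30.28
eef_pos: [0.5822, -0.0686, 0.0596]
tool_rot: [0.226, -0.057, 0.972, 0.033]
contact_force: [5.5, -2.7, -3.9]
gripper_width: 0.136
grasp_force: 25.8
```

```bash
python3 s.py
```

```text
[ 0.58216827 -0.06857724  0.05960738] [ 0.4355  0.0902 -0.8956] [ 0.609  0.526 -0.634  2.195  1.239  0.172  0.602] 30.2833 F along u 5.1 [ 5.5 -2.7 -3.9] 0.13584757075719747 25.751104652881622
travel -53.2 -0.0 0.09737537938438873
```

Force is rising slightly; another small step.

Call:
send_rows --pt "0.1 0 0" --pt "0.2 0 -0.1" --pt "0.3 0 -0.1" --pt "0.4 0 -0.2" --pt "0.5 0 -0.2" --pt "0.6 0 -0.3" --pt "0.6 0 -0.3" --pt "0.6 0 -0.3" --roll '[0,0,0,0,0,0,0,0]' --claw '[0.05,0.05,0.05,0.05,0.05,0.05,0.05,0.05]'

```text
t: 30.95
eef_pos: [0.5821, -0.0686, 0.0597]
tool_rot: [0.226, -0.057, 0.972, 0.033]
contact_force: [8.9, -3.9, -8.4]
gripper_width: 0.141
grasp_force: 25.4
```

```bash
python3 s.py;  python3 - <<'E'
from h import *
a=bot.read_camera('wrist').astype(int)
c=a[:,276];f=lambda y,z:(((q:=ray('wrist',(276,y),z))-bay)@u).round(4)
gr=(c[:,1]-c[:,0]>50);ys=np.nonzero(gr)[0];print('label',ys.min(),ys.max(),f(ys.min()-.5,.046),f(ys.max()+.5,.046))
e=np.nonzero(c[:150,0]>130)[0].max();print('panel',e,f(e+.5,.062))
E
```

```text
[ 0.58207873 -0.06858969  0.05968747] [ 0.436   0.0906 -0.8954] [ 0.611  0.526 -0.635  2.196  1.243  0.172  0.599] 30.95 F along u 8.23 [ 8.9 -3.9 -8.4] 0.1407085061569378 25.360773503780365
travel -53.3 -0.0 0.17746790435210075
label 121 222 0.0086 0.0648
panel 115 -0.0025
```

The clamp has stopped: a 0.66 mm command moved it 0.1 mm and the force rose to 8 N, with the battery against the panel. Let go and back out along the tool axis.

Call:
send_rows --pt "-0.3 0 0.1" --pt "-0.3 0 0.1" --pt "-0.3 0 0.1" --pt "-0.3 0 0.1" --pt "-0.3 0 0.1" --pt "-0.3 0 0.1" --pt "-0.3 0 0.1" --pt "-0.3 0 0.1" --roll '[0,0,0,0,0,0,0,0]' --claw '[0.05,0.05,0.1,0.2,0.3,0.4,0.5,0.6]'

```text
t: 31.67
eef_pos: [0.581, -0.0679, 0.0594]
tool_rot: [0.226, -0.057, 0.972, 0.034]
contact_force: [0.3, 0.2, 0.5]
gripper_width: 0.595
grasp_force: 0.0
```

Call:
send_rows --pt "0 0 0" --pt "0 0 0" --pt "0 0 -10" --pt "0 0 -30" --pt "0 0 -60" --pt "0 0 -90" --pt "0 0 -120" --pt "0 0 -120" --roll '[0,0,0,0,0,0,0,0]' --claw '[0.8,1,1,1,1,1,1,1]'

```text
t: 32.33
eef_pos: [0.529, -0.0825, 0.1705]
tool_rot: [0.228, -0.055, 0.972, 0.032]
contact_force: [-0.0, -0.1, 0.3]
gripper_width: 1.002
grasp_force: 0.0
```

```bash
python3 s.py;  python3 - <<'E'
from h import *
a=bot.read_camera('wrist')
p,M,o=tool();a=bot.read_camera('wrist').astype(int)
c=a[:,262];f=lambda y,z:(((q:=ray('wrist',(262,y),z))-bay)@u).round(4)
gr=(c[:,1]-c[:,0]>50)&(c[:,1]-c[:,2]>40);ys=np.nonzero(gr)[0];print('label',ys.min(),ys.max(),f(ys.min()-.5,.046),f(ys.max()+.5,.046))
og=(c[:,0]-c[:,2]>80);ys=np.nonzero(og)[0];print('orange',ys.min(),ys.max(),f(ys.min()-.5,.041),f(ys.max()+.5,.041))
lt=np.nonzero(c[:,0]>190)[0];print('light',lt[[0,-1]]);e=np.nonzero(c[:ys.min(),0]>150)[0];print('panel',e.min(),e.max(),f(e.max()+.5,.062))
print(M)
for b in(-.027,): g=bay+b*u;g[2]=.12;print(to_tool(g-p)); g[2]=.04;print(to_tool(g-p))
E
```

```text
[ 0.52899029 -0.08248561  0.17046808] [ 0.4389  0.0864 -0.8944] [ 1.178  0.401 -1.215  2.212  0.701  0.399  1.161] 32.3333 F along u -0.04 [-0.  -0.1  0.3] 1.0017333316814392 0.0
travel -107.8 -6.4 110.95807847435404
label 109 167 0.0078 0.0619
orange 3 185 -0.0572 0.0866
light [ 28 360]
panel 0 2 -0.062
[[-0.89074617 -0.12080377  0.43815261]
 [-0.09182156  0.99198239  0.08683165]
 [-0.44512926  0.0371131  -0.89469691]]
[75.02699934  2.32378702 17.55969898]
[110.53617029  -0.68886363  89.18387586]
```

Call:
send_rows --pt "10 0 -10" --pt "25 0 -10" --pt "40 1 -4" --pt "55 1 4" --pt "70 2 14" --pt "75 2 17" --pt "75 2 17" --pt "75 2 17" --roll '[0,0,0,0,0,0,0,0]' --claw '[1,1,1,1,1,1,1,1]'

```text
t: 33.1
eef_pos: [0.4695, -0.0819, 0.118]
tool_rot: [0.225, -0.058, 0.972, 0.034]
contact_force: [-0.4, -0.0, -0.2]
gripper_width: 1.003
grasp_force: 0.0
```

```bash
cat > t.py <<'E'
from h import *
p,M,o=tool();print(p,M.round(3),o['q'].round(3),o['t'],o['contact_force'].round(1),'bay',((p-bay)@u).round(4),((p-bay)@v).round(4),'yaw',np.degrees(np.arctan2(M[1,1],M[0,1])))
for b,z in((-.03,.12),(-.03,.04),(-.012,.04),(.128,.04)): g=bay+b*u;g[2]=z;print(b,z,to_tool(g-p))
E
python3 t.py
```

```text
[ 0.46952222 -0.08185227  0.11803591] [[-0.892 -0.129  0.434]
 [-0.098  0.991  0.092]
 [-0.442  0.039 -0.896]] [ 1.098  0.357 -1.056  2.37   0.836  0.212  1.042] 33.1 [-0.4 -0.  -0.2] bay -0.0268 0.0034 yaw 97.40021677190809
-0.03 0.12 [ 1.93576066 -3.35577161 -3.29163082]
-0.03 0.04 [37.26719065 -6.48840294 68.41524943]
-0.012 0.04 [21.12951418 -6.30258992 76.37472651]
0.128 0.04 [-104.38574729   -4.85737756  138.28177053]
```

Call:
send_rows --pt "4 -3 4" --pt "8 -6 14" --pt "14 -6 26" --pt "20 -6 38" --pt "27 -6 50" --pt "32 -6 59" --pt "37 -6 68" --pt "37 -6 68" --roll '[0,0,0,0,0,0,0,0]' --claw '[1,1,1,1,1,1,1,1]'

```text
t: 33.77
eef_pos: [0.4666, -0.0854, 0.039]
tool_rot: [0.225, -0.057, 0.972, 0.035]
contact_force: [-0.9, 0.5, 0.1]
gripper_width: 1.003
grasp_force: 0.0
```

```bash
python3 t.py
```

```text
[ 0.46658749 -0.08535063  0.03903673] [[-0.892 -0.126  0.433]
 [-0.095  0.991  0.094]
 [-0.441  0.043 -0.896]] [ 1.007  0.589 -0.98   2.416  1.844  0.303  0.12 ] 33.7667 [-0.9  0.5  0.1] bay -0.0301 0.0003 yaw 97.25952428135271
-0.03 0.12 [-35.86813161   3.11855906 -72.51862109]
-0.03 0.04 [-0.58427792 -0.30216221 -0.80147994]
-0.012 0.04 [-16.72506516  -0.07223296   7.1505339 ]
0.128 0.04 [-142.2645214     1.71610561   68.99953042]
```

Call:
send_rows --pt "-5 0 2.5" --pt "-10 0 5" --pt "-15 0.2 7.4" --pt "-21 0.3 10.4" --pt "-28 0.4 13.8" --pt "-36 0.5 17.7" --pt "-45 0.6 22.2" --pt "-54 0.8 26.6" --roll '[0,0,0,0,0,0,0,0]' --claw '[1,1,1,1,1,1,1,1]'

```text
t: 34.43
eef_pos: [0.5277, -0.078, 0.0418]
tool_rot: [0.226, -0.057, 0.972, 0.033]
contact_force: [-3.0, -1.5, 2.3]
gripper_width: 0.999
grasp_force: 2.3
```

```bash
python3 t.py
```

```text
[ 0.52774653 -0.07803903  0.04176583] [[-0.891 -0.126  0.436]
 [-0.097  0.991  0.09 ]
 [-0.443  0.038 -0.896]] [ 0.862  0.601 -0.886  2.301  1.675  0.289  0.251] 34.4333 [-3.  -1.5  2.3] bay 0.0314 -0.0009 yaw 97.25568054512631
-0.03 0.12 [ 20.36584495   3.07687577 -97.30910469]
-0.03 0.04 [ 55.83188755   0.06085289 -25.66370408]
-0.012 0.04 [ 39.71007726   0.29203524 -17.67332289]
0.128 0.04 [-85.68178056   2.09012024  44.47408642]
```

Call:
send_rows --pt "-7 0.2 3.4" --pt "-14 0.4 7" --pt "-21 0.6 10.5" --pt "-28 0.8 14" --pt "-35 1 17.5" --pt "-42 1 21" --pt "-49 1.2 24.5" --pt "-56 1.4 28" --roll '[0,0,0,0,0,0,0,0]' --claw '[1,1,1,1,1,1,1,1]'

```text
t: 35.1
eef_pos: [0.5892, -0.0687, 0.041]
tool_rot: [0.226, -0.057, 0.972, 0.033]
contact_force: [-2.9, -2.0, 5.0]
gripper_width: 0.998
grasp_force: 2.4
```

```bash
python3 t.py
```

```text
[ 0.5891768 -0.0687246  0.04101  ] [[-0.892 -0.126  0.435]
 [-0.096  0.991  0.09 ]
 [-0.443  0.039 -0.896]] [ 0.763  0.648 -0.839  2.176  1.488  0.314  0.424] 35.1 [-2.9 -2.   5. ] bay 0.0935 -0.0002 yaw 97.2403204572854
-0.03 0.12 [  75.76413005    1.6633049  -125.53755709]
-0.03 0.04 [111.17711044  -1.42492234 -53.86898886]
-0.012 0.04 [ 95.04975492  -1.18892784 -45.88994667]
0.128 0.04 [-30.38523251   0.64658494  16.16927039]
```

Call:
send_rows --pt "-4.5 0 2.2" --pt "-9 0 4.5" --pt "-13.5 0.2 6.7" --pt "-18 0.2 9" --pt "-22 0.3 11" --pt "-25 0.4 12.5" --pt "-27 0.4 13.5" --pt "-27 0.4 13.5" --roll '[0,0,0,0,0,0,0,0]' --claw '[1,1,1,1,1,1,1,1]'

```text
t: 35.77
eef_pos: [0.6187, -0.0643, 0.0408]
tool_rot: [0.226, -0.057, 0.972, 0.033]
contact_force: [0.5, -0.7, 0.4]
gripper_width: 1.001
grasp_force: 0.3
```

```bash
python3 t.py
```

```text
[ 0.61866855 -0.06428748  0.04081249] [[-0.891 -0.126  0.435]
 [-0.096  0.991  0.091]
 [-0.443  0.039 -0.896]] [ 0.736  0.682 -0.841  2.112  1.414  0.343  0.502] 35.7667 [ 0.5 -0.7  0.4] bay 0.1233 0.0001 yaw 97.25753527733923
-0.03 0.12 [ 102.37718488    1.06731296 -138.95935729]
-0.03 0.04 [137.79986483  -2.05591622 -67.29709955]
-0.012 0.04 [121.67354585  -1.82532779 -59.31580459]
0.128 0.04 [-3.75337952 -0.03186221  2.76093398]
```

Now I'll press on slowly, watching for a force rise.

Call:
send_rows --pt "-1 0 0.5" --pt "-2 0 1" --pt "-3 0 1.5" --pt "-4 0 2" --pt "-5 0 2.5" --pt "-6 0 3" --pt "-7 0 3.5" --pt "-7 0 3.5" --roll '[0,0,0,0,0,0,0,0]' --claw '[1,1,1,1,1,1,1,1]'

```text
t: 36.43
eef_pos: [0.6262, -0.0634, 0.0408]
tool_rot: [0.226, -0.057, 0.972, 0.033]
contact_force: [-2.1, 0.5, -0.2]
gripper_width: 1.003
grasp_force: 1.1
```

```bash
python3 t.py
```

```text
[ 0.62623277 -0.06336079  0.0408423 ] [[-0.891 -0.126  0.435]
 [-0.096  0.991  0.091]
 [-0.443  0.039 -0.896]] [ 0.731  0.691 -0.842  2.096  1.397  0.352  0.521] 36.4333 [-2.1  0.5 -0.2] bay 0.131 -0.0001 yaw 97.25827173746994
-0.03 0.12 [ 109.22667526    1.09103095 -142.30528024]
-0.03 0.04 [144.64755579  -2.01859344 -70.64154144]
-0.012 0.04 [128.52098621  -1.78823458 -62.66074622]
0.128 0.04 [ 3.0921117   0.00344542 -0.5878945 ]
```

Call:
send_rows --pt "-0.5 0 0.2" --pt "-1 0 0.5" --pt "-1.5 0 0.7" --pt "-2 0 1" --pt "-2.5 0 1.2" --pt "-3 0 1.5" --pt "-3 0 1.5" --pt "-3 0 1.5" --roll '[0,0,0,0,0,0,0,0]' --claw '[1,1,1,1,1,1,1,1]'

```text
t: 37.1
eef_pos: [0.629, -0.0629, 0.0407]
tool_rot: [0.226, -0.057, 0.972, 0.033]
contact_force: [-5.4, 1.1, 1.0]
gripper_width: 1.001
grasp_force: 2.4
```

```bash
python3 t.py|head -5
```

```text
[ 0.62904279 -0.06294066  0.04068562] [[-0.892 -0.126  0.435]
 [-0.096  0.991  0.09 ]
 [-0.442  0.039 -0.896]] [ 0.729  0.695 -0.843  2.089  1.389  0.356  0.529] 37.1 [-5.4  1.1  1. ] bay 0.1338 -0.0 yaw 97.26715200130457
-0.03 0.12 [ 111.78430426    1.04842808 -143.64291769]
-0.03 0.04 [147.16503984  -2.0487337  -71.95881109]
```

Call:
send_rows --pt "-0.5 0 0.2" --pt "-1 0 0.5" --pt "-1.5 0 0.7" --pt "-2 0 1" --pt "-2.5 0 1.2" --pt "-3 0 1.5" --pt "-3 0 1.5" --pt "-3 0 1.5" --roll '[0,0,0,0,0,0,0,0]' --claw '[1,1,1,1,1,1,1,1]'

```text
t: 37.77
eef_pos: [0.6294, -0.0625, 0.0394]
tool_rot: [0.224, -0.058, 0.972, 0.033]
contact_force: [-16.7, -0.8, 8.5]
gripper_width: 1.002
grasp_force: 8.4
```

```bash
python3 t.py|head -4
```

```text
[ 0.62941458 -0.06248228  0.03943178] [[-0.893 -0.127  0.431]
 [-0.098  0.991  0.09 ]
 [-0.439  0.038 -0.898]] [ 0.727  0.698 -0.844  2.086  1.382  0.361  0.537] 37.7667 [-16.7  -0.8   8.5] bay 0.1342 0.0004 yaw 97.31288641769193
-0.03 0.12 [ 112.2011344     0.76341232 -144.50858804]
```

Call:
send_rows --pt "5 0 -2.5" --pt "15 0 -7" --pt "27 0 -13" --pt "40 0 -20" --pt "50 0 -30" --pt "60 0 -60" --pt "60 0 -100" --pt "60 0 -135" --roll '[0,0,0,0,0,0,0,0]' --claw '[1,1,1,1,1,1,1,1]'

```text
t: 38.43
eef_pos: [0.5275, -0.0803, 0.1226]
tool_rot: [0.226, -0.057, 0.972, 0.033]
contact_force: [0.8, -1.3, 0.9]
gripper_width: 1.0
grasp_force: 0.0
```

Call:
send_rows --pt "0 40 -20" --pt "0 80 -30" --pt "0 80 -30" --pt "0 80 -30" --pt "0 80 -30" --pt "0 80 -30" --pt "0 80 -30" --pt "0 80 -30" --roll '[0,0,0,0,0,0,0,0]' --claw '[1,1,1,1,1,1,1,1]'

```text
t: 39.1
eef_pos: [0.5048, -0.0042, 0.1514]
tool_rot: [0.226, -0.056, 0.972, 0.033]
contact_force: [0.4, -0.0, -0.1]
gripper_width: 0.999
grasp_force: 0.0
```

```bash
python3 t.py|head -3
python3 - <<'E'
from h import *
m=bot.camera_model('wrist')
w=bot.read_camera('wrist').astype(int)
K=np.array(m['camera_matrix']);T=np.array(m['camera_from_world'])
s=bot.read_camera('scene').astype(int)
def proj(cam,X):
    m=bot.camera_model(cam);K=np.array(m['camera_matrix']);T=np.array(m['camera_from_world']);q=K@(T[:3,:3]@X+T[:3,3]);return q[:2]/q[2]
# profile along bay x, at y=+.05 (beside pull), z=.062, both cameras; panel top expected light from .138 to .150 if shut
for cam,im in(('wrist',w),('scene',s)):
  for yy in(.055,-.055):
    print(cam,yy,[(x,*im[int(round(q[1])),int(round(q[0]))]) if 0<=(q:=proj(cam,[*(bay+x/1000*u+yy*v)[:2],.062]))[0]<559 and 0<=q[1]<419 else None for x in range(115,165,3)].__repr__().replace('np.int64',''))
E
```

```text
[ 0.50483602 -0.00422159  0.15144033] [[-0.892 -0.123  0.436]
 [-0.093  0.992  0.089]
 [-0.443  0.039 -0.896]] [ 0.978  0.344 -1.177  2.304  0.904  0.349  0.775] 39.1 [ 0.4 -0.  -0.1] bay 0.019 0.0753 yaw 97.06667818357117
wrist 0.055 [(115, (98), (92), (79)), (118, (99), (93), (80)), (121, (99), (93), (81)), (124, (99), (92), (80)), (127, (98), (92), (79)), (130, (98), (92), (79)), (133, (96), (90), (78)), (136, (183), (175), (155)), (139, (203), (201), (179)), (142, (203), (201), (178)), (145, (203), (200), (178)), (148, (114), (110), (110)), (151, (99), (95), (100)), (154, (99), (95), (100)), (157, (99), (95), (100)), (160, (98), (95), (100)), (163, (98), (94), (100))]
wrist -0.055 [(115, (97), (90), (78)), (118, (97), (91), (79)), (121, (97), (91), (79)), (124, (98), (91), (79)), (127, (98), (91), (79)), (130, (97), (91), (80)), (133, (96), (89), (77)), (136, (181), (173), (152)), (139, (201), (197), (175)), (142, (203), (200), (177)), (145, (202), (198), (176)), (148, (108), (104), (104)), (151, (89), (84), (89)), (154, (94), (91), (96)), (157, (86), (82), (87)), (160, (86), (82
[... 269 characters left out ...]
129), (116)), (142, (183), (183), (175)), (145, (186), (188), (177)), (148, (163), (162), (154)), (151, (133), (132), (123)), (154, (100), (97), (95)), (157, (99), (94), (95)), (160, (107), (105), (103)), (163, (95), (93), (92))]
scene -0.055 [(115, (136), (111), (70)), (118, (138), (112), (73)), (121, (124), (103), (65)), (124, (91), (80), (59)), (127, (75), (68), (56)), (130, (73), (69), (57)), (133, (74), (69), (54)), (136, (110), (106), (91)), (139, (148), (147), (135)), (142, (189), (188), (183)), (145, (185), (188), (178)), (148, (151), (152), (140)), (151, (126), (126), (118)), (154, (105), (100), (101)), (157, (105), (106), (103)), (160, (103), (101), (98)), (163, (100), (96), (94))]
```

```bash
python3 -c "
from station import bot
print(bot.hand_in())"
```

```text
the job is handed in; nothing more can be done
None
```

I handed the job in at about 39 s: the charged battery is clamped against the front panel and the drawer is pushed to its stop. The hand-in gave no verdict, and I couldn't see inside the drawer once it was shut.

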